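# Making up the hub kit and the caliper kit

### The arm

A 6-joint arm with a two-finger parallel gripper is mounted at the origin on the work surface. World frame = base frame: x ahead of the robot, y to its left, z up, the work surface at z = 0. Lengths are in m, angles in degrees, forces in N, time in s.
With the tool pointing down it reaches from about 0.4 to 0.825 m from the base axis. Payload 7 kg.
Tool frame: the origin (TCP) lies on the centre line of the jaws, within the pads' length; the fingertips stand r.nose_length ahead of it and the grasp point (between the pads) lies 2 mm behind it (r.nose_length is the distance from the TCP to the fingertips, in m); z points along the fingers, y is the direction in which the jaws open and shut (so a half turn about z gives the same grasp; the last joint's range is limited). The gripper opens to 88 mm and grips with 3 to 60 N. Pads are 19 mm wide; open, the fingers measure 130 mm over their backs; the gripper's body (78 mm by 193 mm) begins 47 mm behind the grasp point.
Start: joints at [-60.613, 20.546, 0.682, 0, -70.136, -16.507], TCP at [0.15, -0.658, 0.217] pointing down, gripper open.
Joint ranges: [-176.03, 176.03], [-82.01, 121.73], [-58.28, 71.71], [-173.87, 95.51], [-174.79, -0.11], [-173.66, 173.66]. Speed limits (degrees/s): [136.94, 136.94, 172.46, 180, 180, 180].

### API

Orientations are given as [roll, pitch, yaw] about the fixed x, y, z axes, in that order (R = Rz(yaw) Ry(pitch) Rx(roll)).
In Python, from plant import r gives the robot as it stands.
- The arm moves only by the tool apply_moves, never from a script. Its argument "targets" is a list of rows, each a list of 3 entries, a list of its own where there are three numbers: the shift along the tool's x, y, z scaled (see below), then the turn, a rotation vector about the tool's x, y, z scaled (see below), then the finger opening in mm, from 0 to 87.6. A call has 1 to 5 rows; each row shifts and turns the pose as measured when the row begins, along the tool's axes as they then stand; what a row does not reach is not made up. The controller multiplies each number of a shift by 0.04 m and each number of a turn by 8 degrees. A row lasts 1/10 s, in which the tool goes at most 50 mm and 8.59 degrees, less where a joint would pass 70% of its speed; a pose out of reach is approached as far as the arm can. A call with a number of a shift or a turn outside -1 to 1 is refused whole. A call with a gripper value outside its range is refused whole. The fingers move at their own pace and stop on an object; "squeeze" is the grip in N (left out, the last holds). Time passes only in rows, so rows that do not move let the fingers close. It gives the time, the measured TCP pose, the force and the opening at its end, in the units of the state.
- r.get_state(): the state, without advancing time (a new reading comes with each control period).
- r.capture(name): name is "scene" or "top" or "wrist"; returns a dict with "img" (420x560x3 uint8, blue, green, red), "z_map" (420x560 float32, m along the optical axis (not along the pixel's ray), 0 where there is no reading), "fx", "fy", "cx", "cy" (pixels), "camera_from_world" (4x4, takes a point from world to camera coordinates); the wrist camera has in their place "mount" (4x4, takes a point from camera to tool coordinates, whose origin is the TCP and whose axes are the flange's). Camera axes: x right, y up, looking along -z (the intrinsics and any distortion apply to the point x, -y, -z); pixel columns grow to the right and rows downward; lengths in m; the calibration is good to about 2 mm. A picture is of the moment at which its call begins: read the wrist's pose just before it.
- r.close_job(): hands the job in, once; it reports no verdict.
The state is a dict: "time_s": time; "joints": joint angles; "qd": joint speeds; "joint_torque": joint torques, N m; "tcp_pos": TCP position; "eef_rot": TCP orientation; "contact_force": force on the tool from outside, world axes, zero at the start; "moment": the same for the moment, N m; "gripper_width": finger opening in m.
Only numpy, scipy, OpenCV 4.12 (cv2) and the standard library are available. Lean on these libraries where they do the work, as an engineer would, in place of code of your own. Each camera call takes 0.05 s, during which the arm holds its last target.

### The job

Make up two brake-service kits from the loose parts on the bench. Two-bay tray: lay the large bearing flat in the middle of the wide bay and set the dust cap, dome up, centred on top of the bearing; lay the flange nut flat in the middle of the narrow bay. Round dish: stand the hollow piston upright and lay the small bearing flat beside it, both on the dish's floor; leave everything released and at rest, and leave the spanner, the bottle and the carton where they are.

Things in the scene. Friction and masses are not known exactly. Their poses are not given: they have to be found in the camera images.
- bearing_large_c (a point): Centre (half-way up) of the large bearing: a steel ring with a black seal face, outside diameter 58 mm, bore 30 mm, 20 mm high, about 0.2 kg. Lies flat on the bench at the start; both faces alike. z is its axis.
- bearing_small_c (a point): Centre (half-way up) of the small bearing: the same look but outside diameter 40 mm, bore 20 mm, 14 mm high, about 0.08 kg. Lies flat at the start; both faces alike. z is its axis.
- cap_c (a point): Centre (half-way up) of the dust cap: brass-plated, a 40 mm diameter round body with a slightly domed closed top and a brim 48 mm in diameter and 4 mm high at the bottom; 28 mm high in all, straight-sided from 4 to 21 mm above its underside, flat underneath, about 0.06 kg. Stands dome up at the start; z points to the dome.
- nut_c (a point): Centre (half-way up) of the flange nut: dark steel hexagon, 36 mm across flats (42 mm across corners), on a round flange 45 mm in diameter and 4 mm high at its bottom; 22 mm high in all, about 0.13 kg. Lies flat, flange down, at the start. z up; two of the opposite flats face along +x and -x of this frame (the other pairs at 60 degrees).
- piston_c (a point): Centre (half-way up) of the caliper piston: a plain steel cup, outside diameter 44 mm, 46 mm high, wall 4 mm, open at the top, about 0.22 kg. Stands upright, open end up, at the start; z points to the open end.
- tray: Two-bay tray, dark grey plastic floor with a light metal rim and cross wall, fixed to the bench: 92 mm (its x) by 148 mm (its y), origin at the centre of its underside on the bench, z up. Floor 4 mm thick; rim and cross wall 4 mm thick, 9 mm high measured from the bench. Wide bay 80 mm along y, centred at y = -30 mm; narrow bay 56 mm along y, centred at y = +42 mm; both 84 mm along x, centred at x = 0. Turned up to 0.35 rad either way.
- dish: Round parts dish, steel, fixed to the bench: 150 mm outside diameter, origin at the centre of its underside on the bench. Floor 3 mm thick, flat, 144 mm across; rim 3 mm thick and 10 mm high measured from the bench.
- spanner: Steel spanner, 190 mm long, lying on the bench to the left, along its x; origin at the middle of its underside. A bystander: not to be moved.
- bottle: White closed bottle, 64 mm in diameter, 150 mm tall, standing on the bench to the right; origin at the centre of its underside. A bystander: not to be moved.
- carton: Small closed brown carton, 60 x 100 x 45 mm, beyond the trays; origin at the centre of its underside. A bystander: not to be moved.
Things that resemble listed ones, but are neither listed nor needed, are in the scene too. Several things look just like the tray: the one meant starts nearest to the robot's base.

How it is judged:
By the outcome, as a careful person would: the job done as asked, in the order asked, and still so for the second after the job is handed in, with the robot touching nothing.
It also fails if it takes over 112 s, if anything falls off the work surface, if the arm or the gripper's body presses on something with over 40 N, if the wrist force passes 120 N, or if a joint passes its speed limit or range.

## Working session

There is one attempt and no reset: what is moved stays moved. The work goes in short steps, Python scripts to look and compute and a tool call to move; the robot and the scene stay as the last step left them, time stands still between calls to the robot, and variables do not carry over. Pictures are saved under pics/ and viewed, and the job is handed in when it is done.

Besides the shell and the picture viewer there is one more tool, called after "Call:" as name(argument=value, ...), one argument or row to a line, values as JSON. apply_moves: Moves the arm, as the interface text tells. Its arguments: {"type":"object","properties":{"targets":{"type":"array","items":{"type":"array"}},"squeeze":{"type":"number"}},"required":["targets"]}

```bash
ls; mkdir -p pics
python3 - <<'E'
from plant import r
import cv2,numpy as np,pickle
print(r.get_state(), r.nose_length)
for n in ["scene","top","wrist"]:
    c=r.capture(n); cv2.imwrite(f"pics/{n}0.png",c["img"]); pickle.dump(c,open(f"{n}0.pkl","wb"))
    print(n,{k:(v if not hasattr(v,'shape') or v.size<20 else v.shape) for k,v in c.items()})
E
```

```text
pics
{'time_s': 0.0, 'joints': array([-6.06138084e+01,  2.05907097e+01,  6.34019068e-01, -1.95903973e-02,
       -7.01375249e+01, -1.65092107e+01]), 'qd': array([ 0.06050063,  0.09726215,  0.03603122,  0.15076542, -0.09275277,
        0.02393963]), 'joint_torque': array([-3.05928961e-05, -5.82722640e+01,  2.93055940e+01,  6.99694321e+00,
        6.80347293e-03, -1.70673679e-04]), 'tcp_pos': array([ 0.15030813, -0.65752555,  0.21623444]), 'eef_rot': array([ 1.79904435e+02, -9.11861320e-03, -1.67129683e+02]), 'contact_force': array([ 0.96572651, -0.27921256,  0.19631391]), 'moment': array([ 0.02243207,  0.01008932, -0.01009035]), 'gripper_width': 0.0878004413442762} 0.017
scene {'img': (420, 560, 3), 'z_map': (420, 560), 'fx': 472.0173353413543, 'fy': 472.0173353413543, 'cx': 272.7842641714242, 'cy': 220.45765861054895, 'camera_from_world': array([[-0.78585111,  0.61815982, -0.01778947,  0.44023017],
       [-0.4814754 , -0.59352841,  0.64490733,  0.28522174],
       [ 0.38809724,  0.51536634,  0.76405371, -1.68417944],
       [ 0.        ,  0.        ,  0.        ,  1.        ]])}
top
[... 215 characters left out ...]
  0.07548924],
       [ 0.99617214,  0.0232164 ,  0.08427373, -0.61827133],
       [-0.08372291, -0.02375722,  0.99620584, -1.23206043],
       [ 0.        ,  0.        ,  0.        ,  1.        ]])}
wrist {'img': (420, 560, 3), 'z_map': (420, 560), 'fx': 330.1845091069416, 'fy': 330.1845091069416, 'cx': 280.65233935866155, 'cy': 207.853418268836, 'mount': array([[-3.38332214e-04,  9.57669181e-01,  2.87870850e-01,
         7.86146963e-02],
       [ 9.99999918e-01,  2.59504504e-04,  3.11989632e-04,
        -4.55640644e-04],
       [ 2.24079074e-04,  2.87870932e-01, -9.57669189e-01,
        -1.67905441e-01],
       [ 0.00000000e+00,  0.00000000e+00,  0.00000000e+00,
         1.00000000e+00]])}
```

View pics/top0.png

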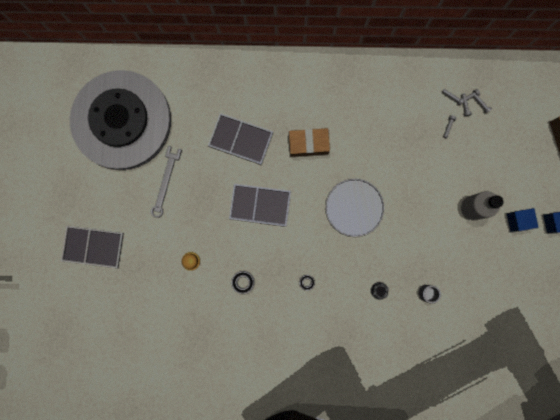

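View pics/scene0.png

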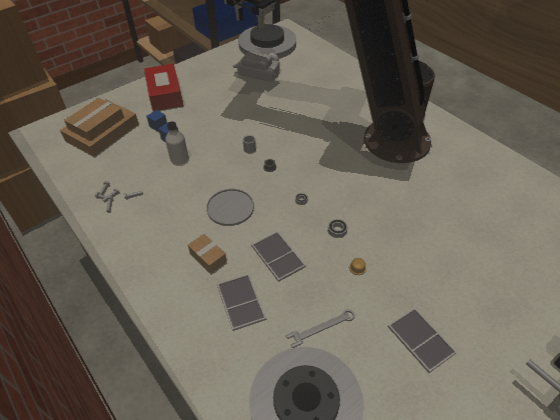

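View pics/wrist0.png

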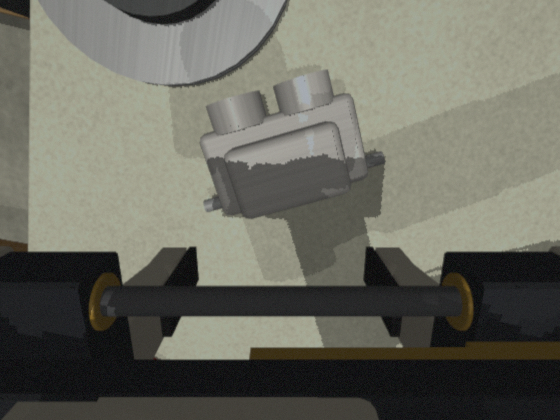

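The top view shows the cap at (190,261), large bearing (243,282), small bearing (307,283), nut (379,290) and piston (428,293). The dish is at (354,208). Tray candidates are (92,247), (260,205) and (240,140). Next I'll measure these.

```bash
cat > h.py <<'E'
import numpy as np,cv2
from scipy.spatial.transform import Rotation as R
def T_wc(c,st=None):
    if "camera_from_world" in c: return np.linalg.inv(c["camera_from_world"])
    T=np.eye(4);T[:3,:3]=R.from_euler("xyz",st["eef_rot"],degrees=True).as_matrix();T[:3,3]=st["tcp_pos"]
    return T@c["mount"]
def ray(c,uv,z,st=None):
    T=T_wc(c,st);uv=np.atleast_2d(uv).astype(float)
    d=np.c_[(uv[:,0]-c["cx"])/c["fx"],-(uv[:,1]-c["cy"])/c["fy"],-np.ones(len(uv))]@T[:3,:3].T
    return T[:3,3]+d*((z-T[2,3])/d[:,2])[:,None]
def cloud(c,st=None):
    T=T_wc(c,st);Z=c["z_map"];v,u=np.indices(Z.shape)
    P=np.stack([(u-c["cx"])/c["fx"]*Z,-(v-c["cy"])/c["fy"]*Z,-Z],-1)@T[:3,:3].T+T[:3,3]
    P[Z==0]=np.nan;return P
def proj(c,p,st=None):
    q=np.linalg.inv(T_wc(c,st))@np.append(p,1)
    return c["cx"]-c["fx"]*q[0]/q[2], c["cy"]+c["fy"]*q[1]/q[2]
E
python3 - <<'E'
import pickle; from h import *
c=pickle.load(open("top0.pkl","rb"))
P=cloud(c);img=c["img"]
print("bench z",np.nanmedian(P[300:330,100:200,2]))
for n,(u,v),h in [("cap",(190,261),.028),("bl",(243,282),.02),("bs",(307,283),.014),("nut",(379,290),.022),("pis",(428,293),.046)]:
    w=P[v-20:v+21,u-20:v and u+21]; m=w[...,2]>0.45*h
    # top layer
    t=(abs(w[...,2]-np.nanpercentile(w[...,2][m],90))<.004)&m
    q=w[t];print(n,"ray",ray(c,(u,v),h)[0].round(3),"zmax",np.nanpercentile(w[...,2][m],95).round(4),"mean",q.mean(0).round(4),"ext",np.ptp(q,0).round(3))
g=cv2.cvtColor(img,cv2.COLOR_BGR2HSV)
for n,(u,v) in dict(t1=(92,247),t2=(260,205),t3=(240,140),dish=(354,208)).items():
    p=ray(c,(u,v),.005)[0];print(n,p.round(3),np.hypot(*p[:2]).round(3))
cv2.imwrite("pics/crop0.png",cv2.resize(img[170:310,170:450],None,fx=2.8,fy=2.8,interpolation=cv2.INTER_CUBIC))
E
```

```text
bench z -8.843662668378549e-05
cap ray [0.498 0.299 0.028] zmax 0.0309 mean [0.498  0.3026 0.0278] ext [0.035 0.036 0.007]
bl ray [0.449 0.164 0.02 ] zmax 0.023 mean [0.4476 0.1666 0.0206] ext [0.055 0.056 0.008]
bs ray [0.45  0.003 0.014] zmax 0.0177 mean [0.4509 0.0065 0.0153] ext [0.038 0.038 0.007]
nut ray [ 0.438 -0.176  0.022] zmax 0.027 mean [ 0.436  -0.1773  0.0248] ext [0.037 0.035 0.007]
pis ray [ 0.435 -0.291  0.046] zmax 0.0489 mean [ 0.433  -0.2986  0.0466] ext [0.041 0.044 0.006]
t1 [0.527 0.558 0.005] 0.768
t2 [0.646 0.128 0.005] 0.659
t3 [0.815 0.184 0.005] 0.836
dish [ 0.644 -0.114  0.005] 0.654
```

View pics/crop0.png

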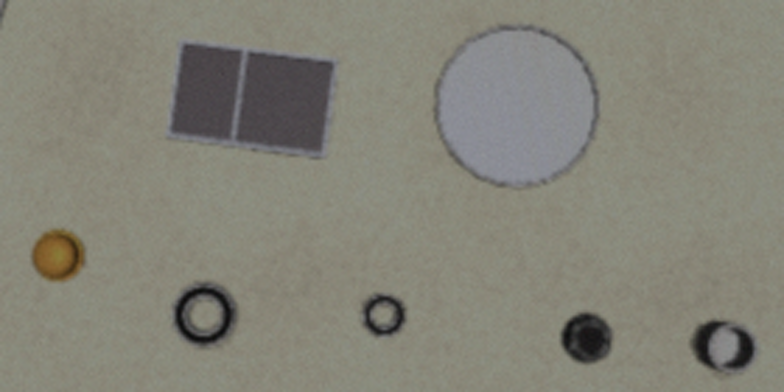

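Nearest to the base is tray t2 at (260,205), radius 0.659 m. The others are at 0.768 and 0.836. The crop shows it with its narrow bay on the left (+y). Each other part has only one candidate, and their heights match the given sizes. I'll sweep across the row of parts with the wrist camera, squaring the tool to yaw 180 on the way.

Call:
apply_moves(
  targets=[
    [[-0.95, 0.8, 0], [0, 0, 1], 87],
    [[-0.9, 0.85, 0], [0, 0, 0.6], 87],
    [[-0.8, 0.95, 0], [0, 0, 0], 87],
    [[-0.8, 0.95, 0], [0, 0, 0], 87],
    [[-0.8, 0.95, 0], [0, 0, 0], 87],
  ],
  squeeze=20,
)

```text
time_s: 0.65
tcp_pos: [0.3085, -0.4666, 0.2127]
eef_rot: [179.7, -0.2, 179.1]
contact_force: [0.9, -1.3, 0.6]
gripper_width: 0.0866
```

Call:
apply_moves(
  targets=[
    [[-0.75, 1, 0], [0, 0, 0], 87],
    [[-0.75, 1, 0], [0, 0, 0], 87],
    [[-0.75, 1, 0], [0, 0, 0], 87],
    [[-0.75, 1, 0], [0, 0, 0], 87],
    [[0, 0.5, 0], [0, 0, 0], 87],
  ],
)

```text
time_s: 1.15
tcp_pos: [0.4326, -0.2848, 0.2127]
eef_rot: [179.7, -0.2, 179.2]
contact_force: [-0.4, 0.6, 0.7]
gripper_width: 0.0868
```

```bash
cat > snap.py <<'E'
import sys,pickle,cv2
from plant import r
n=sys.argv[1]; cam=sys.argv[2] if len(sys.argv)>2 else "wrist"
st=r.get_state();c=r.capture(cam)
pickle.dump((c,st),open(n+".pkl","wb"));cv2.imwrite(f"pics/{n}.png",c["img"])
print(st["time_s"],st["tcp_pos"].round(4),st["eef_rot"].round(2),st["gripper_width"].round(4),st["contact_force"].round(1))
E
python3 snap.py w1
```

```text
Traceback (most recent call last):
  File "snap.py", line 6, in <module>
    print(st["time_s"],st["tcp_pos"].round(4),st["eef_rot"].round(2),st["gripper_width"].round(4),st["contact_force"].round(1))
                                                                     ^^^^^^^^^^^^^^^^^^^^^^^^^
AttributeError: 'float' object has no attribute 'round'
```

View pics/w1.png

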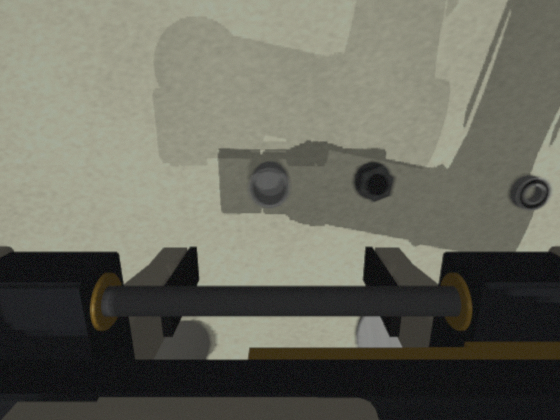

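The piston is at (269,183), the nut at (375,181) and the small bearing at (531,192). Next I'll capture over the nut and then the large bearing for finer measurements.

```bash
sed -i 's/st\["gripper_width"\].round(4)/round(st["gripper_width"],4)/' snap.py
cat > meas.py <<'E'
import sys,pickle
from h import *
# usage: meas.py file z u v halfwin : dark/edge gradient free: depth-mask circle fit of points within band of top height
n=sys.argv[1];c,st=pickle.load(open(n+".pkl","rb"));P=cloud(c,st)
for a in sys.argv[2:]:
    u,v,h,w=a.split(",");u=int(u);v=int(v);h=float(h);w=int(w)
    W=P[v-w:v+w+1,u-w:u+w+1].reshape(-1,3)
    q=W[(W[:,2]>h-.004)&(W[:,2]<h+.006)]
    (x,y),rad=cv2.minEnclosingCircle(q[:,:2].astype(np.float32))
    hull=cv2.convexHull(q[:,:2].astype(np.float32))[:,0]
    m=cv2.moments((hull*1e4).astype(np.float32)); A=m["m00"]/1e8
    print(a,"n",len(q),"z",np.median(q[:,2]).round(4),"hull c",round(m["m10"]/m["m00"]/1e4,4),round(m["m01"]/m["m00"]/1e4,4),"eqdiam",round(2*(A/np.pi)**.5,4),"minenc",round(x,4),round(y,4),round(2*rad,4))
E
python3 meas.py w1 269,183,.046,30 375,181,.022,30 531,192,.014,24
python3 - <<'E'
import pickle,cv2
c,st=pickle.load(open("w1.pkl","rb"))
cv2.imwrite("pics/w1c.png",cv2.resize(c["img"][140:230,230:430],None,fx=4,fy=4,interpolation=cv2.INTER_CUBIC))
E
```

```text
269,183,.046,30 n 497 z 0.0461 hull c 0.432 -0.2991 eqdiam 0.0429 minenc 0.4322 -0.299 0.044
375,181,.022,30 n 923 z 0.0225 hull c 0.4351 -0.18 eqdiam 0.0379 minenc 0.4351 -0.1802 0.0414
531,192,.014,24 n 793 z 0.0135 hull c 0.4509 0.0035 eqdiam 0.0398 minenc 0.4508 0.0037 0.0412
```

View pics/w1c.png

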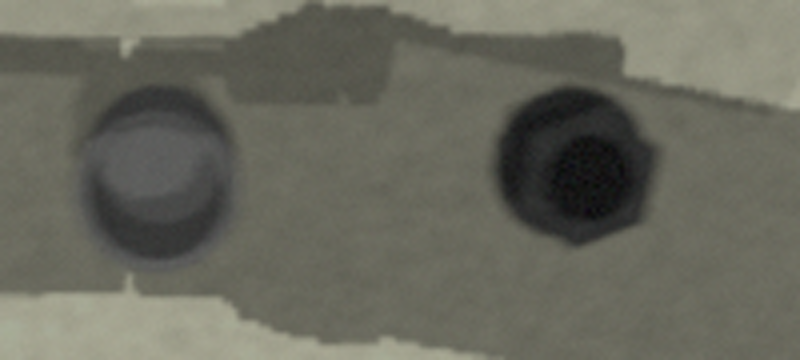

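Call:
apply_moves(
  targets=[
    [[-0.48, 0.95, 0], [0, 0, 0], 87],
    [[-0.48, 0.95, 0], [0, 0, 0], 87],
    [[-0.48, 0.95, 0], [0, 0, 0], 87],
    [[-0.48, 0.95, 0], [0, 0, 0], 87],
    [[-0.48, 0.95, 0], [0, 0, 0], 87],
  ],
)

```text
time_s: 1.7
tcp_pos: [0.5301, -0.0899, 0.2136]
eef_rot: [179.6, -0.2, 179.0]
contact_force: [0.8, 0.1, 0.2]
gripper_width: 0.0866
```

Call:
apply_moves(
  targets=[
    [[-0.48, 0.95, 0], [0, 0, 0], 87],
    [[-0.48, 0.95, 0], [0, 0, 0], 87],
    [[-0.48, 0.95, 0], [0, 0, 0], 87],
    [[-0.48, 0.95, 0], [0, 0, 0], 87],
    [[-0.48, 0.95, 0], [0, 0, 0], 87],
  ],
)

```text
time_s: 2.2
tcp_pos: [0.6313, 0.1066, 0.2142]
eef_rot: [179.6, -0.3, 179.0]
contact_force: [0.6, -0.9, 0.1]
gripper_width: 0.087
```

```bash
python3 snap.py w2
```

```text
2.2 [0.6313 0.1066 0.2142] [179.65  -0.26 179.02] 0.087 [ 0.6 -0.9  0.1]
```

View pics/w2.png

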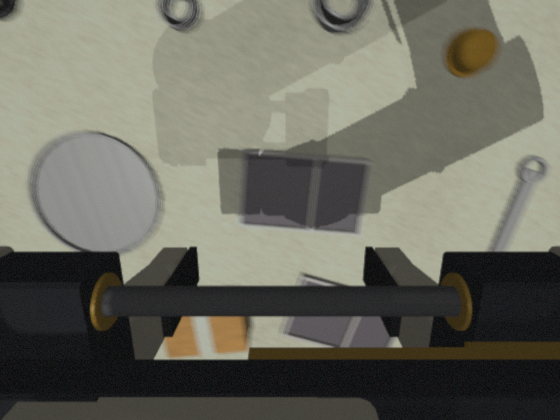

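```bash
python3 - <<'E'
import pickle; from h import *
def tray(c,st,poly,name):
    img=c["img"];hsv=cv2.cvtColor(img,cv2.COLOR_BGR2HSV)
    P=cloud(c,st)
    u0,v0,u1,v1=poly
    g=img[v0:v1,u0:u1].astype(int); 
    # floor: purple-ish dark: b>=g
    m=((g[...,0]-g[...,1])>=1).astype(np.uint8)
    # floor dark
    m&=(g.max(-1)<130).astype(np.uint8)
    m=cv2.morphologyEx(m,cv2.MORPH_OPEN,np.ones((3,3),np.uint8))
    cs,_=cv2.findContours(m,cv2.RETR_EXTERNAL,cv2.CHAIN_APPROX_NONE)
    for q in sorted(cs,key=cv2.contourArea)[::-1][:3]:
        p=ray(c,q[:,0]+[u0,v0],.004,st)[:,:2]
        (x,y),(w,h),a=cv2.minAreaRect((p*1000).astype(np.float32));print(name,cv2.contourArea(q),round(x,1),round(y,1),round(w,1),round(h,1),round(a,2))
    cv2.imwrite(f"pics/m_{name}.png",cv2.resize(m*255,None,fx=3,fy=3))
c,st=pickle.load(open("w2.pkl","rb"));tray(c,st,(225,140,390,245),"w")
t=pickle.load(open("top0.pkl","rb"));tray(t,None,(222,178,298,232),"t")
for n,c,s,(u,v),w in [("w",c,st,(95,191),75),("t",t,None,(354,208),40)]:
    P=cloud(c,s)[v-w:v+w,u-w if u>w else 0:u+w].reshape(-1,3); q=P[(P[:,2]>.0075)&(P[:,2]<.016)][:,:2]
    print(n,len(q),cv2.minEnclosingCircle(q.astype(np.float32)))
    A=np.c_[2*q,np.ones(len(q))];s_=np.linalg.lstsq(A,(q**2).sum(1),rcond=None)[0];print(s_[:2],2*(s_[2]+s_[:2]@s_[:2])**.5)
    # colour contour in image
E
python3 meas.py w2 471,52,.026,36 178,12,.014,12
```

```text
w 2708.0 646.0 102.4 74.4 81.6 84.88
w 1901.0 653.2 175.4 49.0 82.2 83.9
w 22.5 662.5 108.8 12.3 5.6 34.9
t 1841.5 646.8 128.1 146.0 90.6 83.75
w 1187 ((0.6444517970085144, -0.11430684477090836), 0.07564838975667953)
[ 0.64465305 -0.11335555] 0.14599410207492736
t 381 ((0.6424174904823303, -0.1068199947476387), 0.10852516442537308)
[ 0.64622881 -0.11356367] 0.1308735446643119
471,52,.026,36 n 1305 z 0.0269 hull c 0.4973 0.302 eqdiam 0.0384 minenc 0.4973 0.3017 0.0398
178,12,.014,12 n 380 z 0.0134 hull c 0.46 0.0091 eqdiam 0.0229 minenc 0.4585 0.0083 0.0333
```

```bash
python3 -c "
import cv2,numpy as np
a=cv2.imread('pics/m_w.png');b=cv2.imread('pics/m_t.png');o=np.zeros((500,a.shape[1],3),np.uint8);o[:a.shape[0]]=a;o[320:320+b.shape[0],:b.shape[1]]=b;cv2.imwrite('pics/m.png',o)"
```

```text
(no output)
```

View pics/m.png

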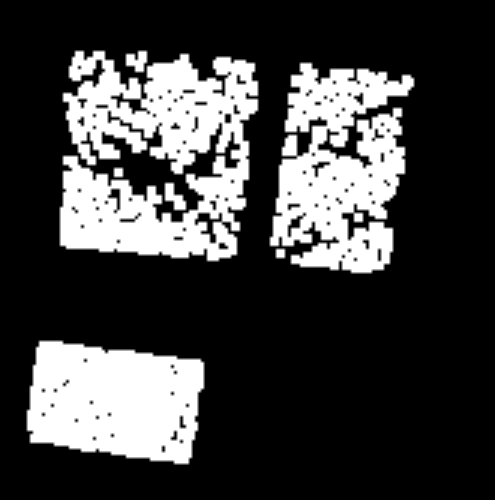

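```bash
cat > tray.py <<'E'
import pickle,sys; from h import *
def go(c,s,box,name):
    u0,v0,u1,v1=box
    b=cv2.GaussianBlur(c["img"],(3,3),0)[v0:v1,u0:u1].astype(int)
    d=(b[...,0]-b[...,1]); m=((d>-3)).astype(np.uint8)   # bench is yellowish: b<g
    m=cv2.morphologyEx(m,cv2.MORPH_CLOSE,np.ones((3,3),np.uint8));m=cv2.morphologyEx(m,cv2.MORPH_OPEN,np.ones((3,3),np.uint8))
    cs,_=cv2.findContours(m,cv2.RETR_EXTERNAL,cv2.CHAIN_APPROX_NONE);q=max(cs,key=cv2.contourArea)
    p=ray(c,q[:,0]+[u0,v0],.007,s)[:,:2]
    print(name,"colour outer",cv2.minAreaRect((p*1000).astype(np.float32)))
    P=cloud(c,s)[v0:v1,u0:u1].reshape(-1,3);z=P[:,2]-np.nanmedian(P[:,2][~m.astype(bool).ravel()])
    g=P[(z>.0065)&(z<.013)][:,:2]; print(name,"rim pts",len(g),cv2.minAreaRect((g*1000).astype(np.float32)),"bench",np.nanmedian(P[:,2][~m.astype(bool).ravel()]))
    cv2.imwrite(f"pics/o_{name}.png",cv2.resize(np.r_["1",m*255,np.clip(d*4+128,0,255).astype(np.uint8)],None,fx=2,fy=2))
c,st=pickle.load(open("w2.pkl","rb"));go(c,st,(225,140,390,245),"w")
t=pickle.load(open("top0.pkl","rb"));go(t,None,(222,178,298,232),"t")
E
python3 tray.py
```

```text
w colour outer ((646.632080078125, 132.9639892578125), (140.1536865234375, 86.38337707519531), 83.8975830078125)
w rim pts 1739 ((645.8514404296875, 128.89260864257812), (148.14865112304688, 92.65733337402344), 84.05393981933594) bench 0.0005323339970151886
t colour outer ((647.0359497070312, 128.2501220703125), (148.0245361328125, 92.18910217285156), 83.9039077758789)
t rim pts 543 ((648.6290283203125, 123.66948699951172), (113.67754364013672, 182.5696258544922), 1.347145676612854) bench 0.0004403544785006597
```

View pics/o_w.png

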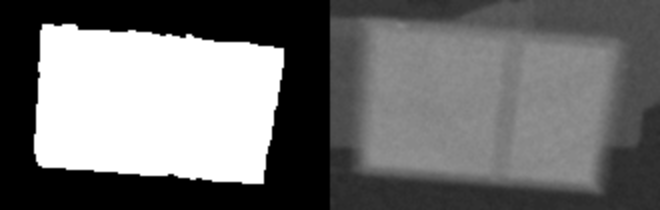

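The tray centre is (0.6465,0.1285) with yaw −6°; the rim measures 148×92.7, which matches. The wide bay centre is then (0.6434,0.0987) and the narrow (0.6509,0.1703). The dish is at (0.6445,−0.1134). Now to the large bearing.

Call:
apply_moves(
  targets=[
    [[0.92, 0.28, 0.3], [0, 0, 0], 87],
    [[0.92, 0.28, 0.3], [0, 0, 0], 87],
    [[0.92, 0.28, 0.3], [0, 0, 0], 87],
    [[0.92, 0.28, 0.3], [0, 0, 0], 87],
    [[0.85, 0.28, 0.3], [0, 0, 0], 87],
  ],
)

```text
time_s: 2.75
tcp_pos: [0.452, 0.1733, 0.1491]
eef_rot: [179.8, -0.3, 179.1]
contact_force: [0.3, 0.6, -0.1]
gripper_width: 0.0869
```

```bash
python3 snap.py w3
```

```text
2.75 [0.452  0.1733 0.1491] [179.76  -0.3  179.12] 0.0869 [ 0.3  0.6 -0.1]
```

View pics/w3.png

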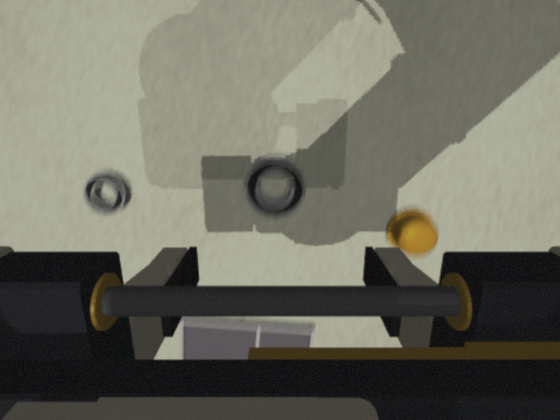

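```bash
python3 meas.py w3 275,187,.02,40 108,191,.014,30 412,232,.026,32
```

```text
275,187,.02,40 n 2195 z 0.0195 hull c 0.4468 0.1665 eqdiam 0.0571 minenc 0.4469 0.1665 0.058
108,191,.014,30 n 1126 z 0.0135 hull c 0.4508 0.0046 eqdiam 0.0395 minenc 0.451 0.0045 0.0407
412,232,.026,32 n 1165 z 0.027 hull c 0.4959 0.3026 eqdiam 0.0377 minenc 0.496 0.3024 0.0395
```

Call:
apply_moves(
  targets=[
    [[0.13, -0.17, 0.8], [0, 0, 0], 87],
    [[0, 0, 0.9], [0, 0, 0], 87],
    [[0, 0, 0.8], [0, 0, 0], 87],
    [[0, 0, 0], [0, 0, 0], 87],
  ],
)

```text
time_s: 3.2
tcp_pos: [0.4387, 0.1671, 0.0461]
eef_rot: [179.6, -0.4, 179.3]
contact_force: [0.5, -0.1, 0.7]
gripper_width: 0.0871
```

Call:
apply_moves(
  targets=[
    [[-0.2, -0.02, 0.1], [0, 0, 0], 87],
    [[0, 0, 0.4], [0, 0, 0], 87],
    [[0, 0, 0], [0, 0, 0], 87],
  ],
)

```text
time_s: 3.5
tcp_pos: [0.4498, 0.1674, 0.0285]
eef_rot: [179.6, -0.2, 179.4]
contact_force: [-0.6, -0.5, 0.5]
gripper_width: 0.0872
```

Call:
apply_moves(
  targets=[
    [[0.07, -0.02, 0.08], [0, 0, 0], 87],
    [[0, 0, 0], [0, 0, 0], 87],
  ],
)

```text
time_s: 3.7
tcp_pos: [0.4489, 0.1675, 0.0274]
eef_rot: [179.4, -0.0, 179.4]
contact_force: [-0.7, 0.3, 0.5]
gripper_width: 0.0869
```

```bash
python3 snap.py w4; python3 -c "
from plant import r
s=r.get_state();print(s['tcp_pos'])"
```

```text
3.7 [0.4489 0.1675 0.0274] [ 1.7944e+02 -4.0000e-02  1.7939e+02] 0.0869 [-0.7  0.3  0.5]
[0.44942973 0.16786801 0.0278234 ]
```

View pics/w4.png

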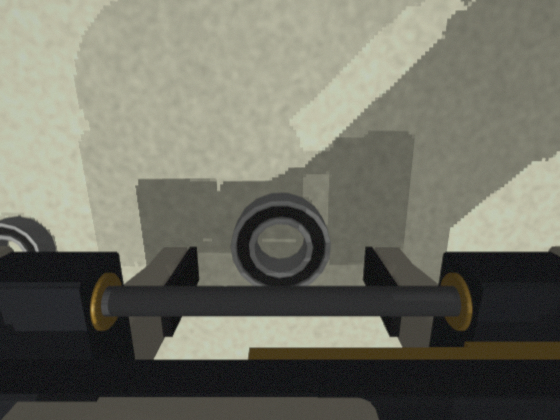

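```bash
python3 meas.py w4 282,240,.02,52
python3 - <<'E'
import pickle; from h import *
c,st=pickle.load(open("w4.pkl","rb"));print(proj(c,[.4468,.1665,.02],st),proj(c,st["tcp_pos"],st))
E
```

```text
282,240,.02,52 n 5356 z 0.0195 hull c 0.4462 0.1665 eqdiam 0.0566 minenc 0.447 0.1662 0.0586
(np.float64(279.9798254394688), np.float64(247.3247122424719)) (np.float64(281.86919399405963), np.float64(256.1381126676054))
```

Call:
apply_moves(
  targets=[
    [[0.08, -0.02, 0.08], [0, 0, 0], 87],
    [[0, 0, 0], [0, 0, 0], 58],
    [[0, 0, 0], [0, 0, 0], 50],
    [[0, 0, 0], [0, 0, 0], 50],
    [[0, 0, 0], [0, 0, 0], 50],
  ],
  squeeze=25,
)

```text
time_s: 4.25
tcp_pos: [0.4468, 0.1679, 0.0263]
eef_rot: [179.3, 0.2, 179.4]
contact_force: [-0.3, 0.5, -0.7]
gripper_width: 0.0602
```

Call:
apply_moves(
  targets=[
    [[0, 0, 0], [0, 0, 0], 50],
    [[0, 0, 0], [0, 0, 0], 50],
    [[0, 0, 0], [0, 0, 0], 50],
  ],
)

```text
time_s: 4.55
tcp_pos: [0.4468, 0.1679, 0.0262]
eef_rot: [179.3, 0.1, 179.5]
contact_force: [0.8, -0.1, 0.2]
gripper_width: 0.05
```

```bash
python3 snap.py w5; python3 snap.py t5 top;python3 snap.py s5 scene
python3 - <<'E'
import pickle,cv2,numpy as np
c,s=pickle.load(open('s5.pkl','rb'));t,s=pickle.load(open('t5.pkl','rb'))
a=cv2.resize(c["img"][160:300,260:400],None,fx=2.8,fy=2.8);b=cv2.resize(t["img"][210:350,170:310],None,fx=2.8,fy=2.8);cv2.imwrite("pics/st5.png",np.hstack([a,b]))
E
```

```text
4.55 [0.4468 0.1679 0.0262] [1.7929e+02 1.5000e-01 1.7946e+02] 0.05 [ 0.8 -0.1  0.2]
4.6 [0.4468 0.1679 0.0262] [1.7929e+02 1.5000e-01 1.7945e+02] 0.0502 [-0.3 -0.4  1. ]
4.65 [0.4468 0.1679 0.0263] [1.7929e+02 1.5000e-01 1.7946e+02] 0.0501 [0.1 0.5 0.2]
```

View pics/w5.png

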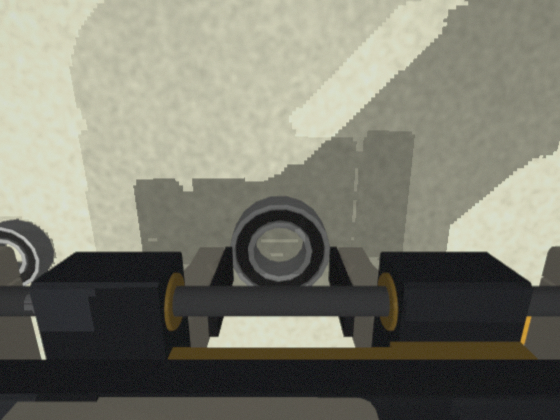

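View pics/st5.png

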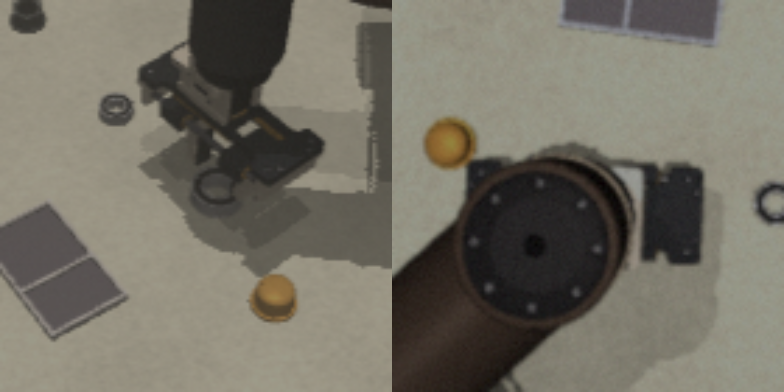

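```bash
python3 meas.py w5 282,240,.02,52
python3 - <<'E'
import pickle; from h import *
c,st=pickle.load(open("w5.pkl","rb"));P=cloud(c,st)
for u,v in [(222,300),(218,325),(225,270),(229,255),(200,260),(195,300),(345,300),(350,330),(335,256),(360,260),(281,300),(250,200)]: print(u,v,P[v,u].round(4))
for z in (.009,.02,.026): print(z,proj(c,[st["tcp_pos"][0],st["tcp_pos"][1],z],st),proj(c,[st["tcp_pos"][0],st["tcp_pos"][1]-.025,z],st))
s,st=pickle.load(open("s5.pkl","rb"));cv2.imwrite("pics/s5c.png",cv2.resize(s["img"][190:270,290:390],None,fx=7,fy=7,interpolation=cv2.INTER_CUBIC))
Q=cloud(s)
W=Q[190:270,290:390].reshape(-1,3);q=W[(W[:,2]>.017)&(W[:,2]<.024)];print(len(q),q.mean(0),np.ptp(q,0))
print("tcp in scene",proj(s,st["tcp_pos"]), proj(s,[.4468,.1665,.02]))
E
```

```text
282,240,.02,52 n 5100 z 0.0195 hull c 0.4453 0.1667 eqdiam 0.0556 minenc 0.4465 0.1666 0.0582
222 300 [0.4156 0.1512 0.1186]
218 325 [0.4509 0.1414 0.0808]
225 270 [0.4378 0.1418 0.059 ]
229 255 [0.4364 0.1419 0.0462]
200 260 [0.4345 0.1299 0.0553]
195 300 [0.4159 0.144  0.1179]
345 300 [0.416  0.1832 0.1188]
350 330 [0.4532 0.1942 0.0821]
335 256 [0.4368 0.1934 0.0482]
360 260 [0.4357 0.2037 0.0552]
281 300 [0.4164 0.1665 0.1177]
250 200 [0.4213 0.1492 0.0007]
0.009 (np.float64(281.4157915128604), np.float64(243.87634883318754)) (np.float64(240.08278864574652), np.float64(244.45163714962442))
0.02 (np.float64(281.69392021903724), np.float64(251.44712263822322)) (np.float64(238.06134832151946), np.float64(252.06334160908273))
0.026 (np.float64(281.85906464148144), np.float64(255.94241938293663)) (np.float64(236.8609594605729), np.float64(256.58338859560206))
147 [0.46878614 0.19867162 0.0203753 ] [0.08933352 0.3341751  0.00698553]
tcp in scene (np.float64(337.47951911551286), np.float64(224.7031466575655)) (np.float64(336.96594705172646), np.float64(225.75674146513362))
```

View pics/s5c.png

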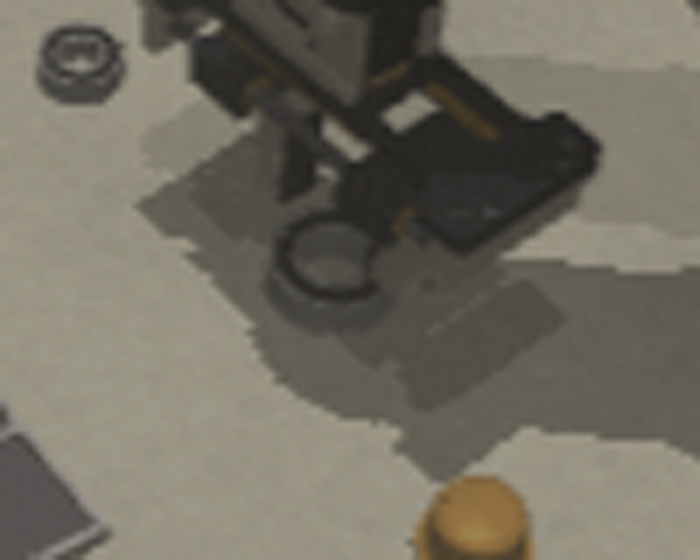

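Run:
```python
import pickle; from h import *
from plant import r
print(r.nose_length,[a for a in dir(r) if not a.startswith('_')])
for n,(a,b) in dict(w5=(185,380),w4=(130,430),w1=(130,430)).items():
    c,st=pickle.load(open(n+".pkl","rb"));P=cloud(c,st)
    for u0,u1 in ((a,(a+b)//2-50),((a+b)//2+50,b)):
        W=P[235:345,u0:u1].reshape(-1,3);zt=st["tcp_pos"][2]
        q=W[(W[:,2]>max(.026,zt-.03))];q=q[q[:,2].argsort()][:60];print(n,zt,"lowest-tcp",(q[::10,2]-zt).round(4),(q[::20,:2]-st["tcp_pos"][:2]).round(3).tolist())
```

```text
0.017 ['Unreachable', 'capture', 'close_job', 'get_state', 'nose_length']
w5 0.02624754479896559 lowest-tcp [0.0088 0.0109 0.0124 0.0131 0.0137 0.0141] [[-0.01, -0.03], [-0.01, -0.028], [-0.006, -0.026]]
w5 0.02624754479896559 lowest-tcp [0.0096 0.0125 0.0143 0.0149 0.0153 0.0156] [[-0.01, 0.028], [-0.011, 0.034], [-0.01, 0.026]]
w4 0.027411025017470593 lowest-tcp [0.0086 0.0097 0.0101 0.0106 0.0109 0.0115] [[-0.01, -0.047], [-0.003, -0.045], [-0.007, -0.044]]
w4 0.027411025017470593 lowest-tcp [0.0098 0.0104 0.0108 0.0116 0.0119 0.0123] [[-0.01, 0.043], [0.008, 0.043], [-0.009, 0.043]]
w1 0.21271645801302091 lowest-tcp [0.0085 0.0099 0.0104 0.0109 0.0112 0.0115] [[-0.01, -0.045], [-0.0, -0.045], [0.001, -0.045]]
w1 0.21271645801302091 lowest-tcp [0.0087 0.0101 0.0105 0.0114 0.0117 0.0123] [[-0.004, 0.043], [0.004, 0.043], [-0.006, 0.043]]
```

Run:
```python
import pickle; from h import *
s,st=pickle.load(open("s5.pkl","rb"));Q=cloud(s)
for (U,V) in [(290,180),(290,190),(293,197),(285,195),(400,225),(405,210),(420,240),(280,160),(360,190)]:
    u=int(290+U/7);v=int(190+V/7);print(u,v,Q[v,u].round(4),Q[v+1,u].round(4),Q[v+2,u].round(4))
t=st["tcp_pos"]
for dz in (-.017,-.01,0,.01,.015,.02): 
  for sy in (-.025,.025): u,v=proj(s,[t[0],t[1]+sy,t[2]+dz]);print(dz,sy,round((u-290)*7),round((v-190)*7))
```

```text
331 215 [0.4514 0.1419 0.0504] [0.4531 0.144  0.049 ] [0.4511 0.1426 0.0416]
331 217 [0.4511 0.1426 0.0416] [0.4502 0.1422 0.0361] [4.301e-01 1.245e-01 4.000e-04]
331 218 [0.4502 0.1422 0.0361] [4.301e-01 1.245e-01 4.000e-04] [0.4414 0.1352 0.0138]
330 217 [0.454  0.1412 0.0426] [0.4534 0.1411 0.0375] [0.4333 0.1233 0.0017]
347 222 [0.4784 0.2277 0.1179] [0.4744 0.2251 0.1082] [0.4567 0.2112 0.0775]
347 220 [0.4761 0.2248 0.122 ] [0.4788 0.2275 0.1223] [0.4784 0.2277 0.1179]
350 224 [0.4771 0.2381 0.1181] [0.4799 0.2409 0.1187] [0.4384 0.2084 0.0519]
330 212 [0.4522 0.1373 0.0604] [0.4539 0.1394 0.059 ] [0.4569 0.1425 0.0594]
341 217 [nan nan nan] [0.4838 0.2093 0.122 ] [0.4837 0.2097 0.118 ]
-0.017 -0.025 289 233
-0.017 0.025 369 304
-0.01 -0.025 290 223
-0.01 0.025 371 293
0 -0.025 292 208
0 0.025 373 278
0.01 -0.025 294 193
0.01 0.025 376 263
0.015 -0.025 295 185
0.015 0.025 377 256
0.02 -0.025 296 178
0.02 0.025 378 248
```

Both cameras agree that the fingertips are about 8 mm behind the reported TCP, not 17 mm ahead. So the jaws closed in the air above the bearing and nothing was touched. I'll reopen, go lower in stages and check force and depth.

Call:
apply_moves(
  targets=[
    [[0, 0, 0], [0, 0, 0], 87],
    [[0, 0, 0], [0, 0, 0], 87],
    [[0, 0, 0], [0, 0, 0], 87],
    [[0, 0, 0], [0, 0, 0], 87],
    [[0, 0, 0.4], [0.05, 0, 0], 87],
  ],
)

```text
time_s: 5.2
tcp_pos: [0.4481, 0.169, 0.0116]
eef_rot: [179.6, 0.3, 179.5]
contact_force: [0.2, -0.3, -0.2]
gripper_width: 0.0836
```

```bash
python3 snap.py w6; python3 snap.py s6 scene;python3 - <<'E'
import pickle; from h import *
s,st=pickle.load(open("s6.pkl","rb"));cv2.imwrite("pics/s6c.png",cv2.resize(s["img"][190:270,290:390],None,fx=7,fy=7,interpolation=cv2.INTER_CUBIC))
c,st=pickle.load(open("w6.pkl","rb"));P=cloud(c,st)
W=P[200:345,130:230].reshape(-1,3);q=W[W[:,2]>.012];q=q[q[:,2].argsort()];print(q[:60:6].round(4))
E
```

```text
5.2 [0.4481 0.169  0.0116] [179.56   0.31 179.46] 0.0836 [ 0.2 -0.3 -0.2]
5.25 [0.4465 0.1678 0.0085] [1.7974e+02 1.1000e-01 1.7942e+02] 0.0854 [-1.3  0.  -2.4]
[[0.4356 0.1401 0.0133]
 [0.4467 0.1407 0.0184]
 [0.4459 0.1408 0.0189]
 [0.4372 0.1398 0.0191]
 [0.4468 0.1409 0.0194]
 [0.455  0.1404 0.0196]
 [0.4426 0.1385 0.0197]
 [0.4386 0.1393 0.0198]
 [0.4555 0.1404 0.0198]
 [0.4357 0.1415 0.0198]]
```

View pics/s6c.png

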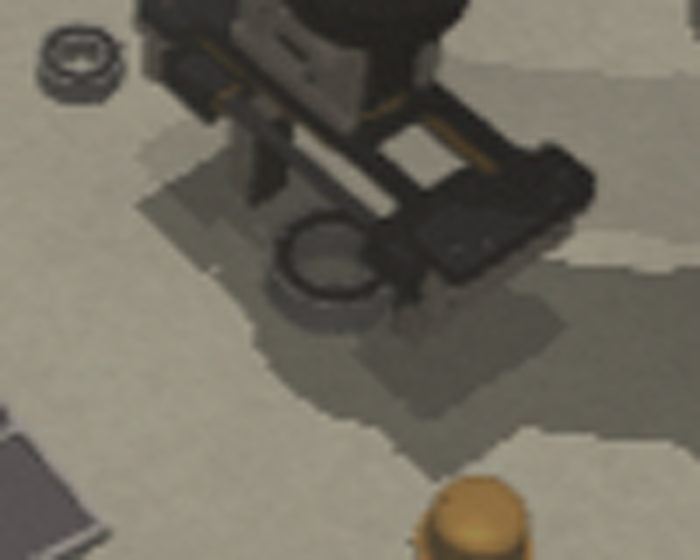

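View pics/w6.png

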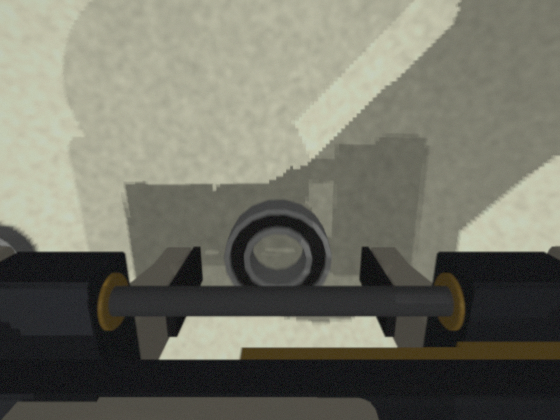

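Call:
apply_moves(
  targets=[
    [[0, -0.02, 0.12], [0, 0, 0], 87],
    [[0, 0, 0], [0, 0, 0], 87],
  ],
)

```text
time_s: 5.5
tcp_pos: [0.4458, 0.1665, 0.0042]
eef_rot: [179.8, 0.0, 179.5]
contact_force: [-0.8, -0.4, -0.2]
gripper_width: 0.0873
```

```bash
python3 snap.py s7 scene;python3 - <<'E'
import pickle; from h import *
s,st=pickle.load(open("s7.pkl","rb"));Q=cloud(s)
a=s["img"][190:270,290:390]
cv2.imwrite("pics/s7c.png",cv2.resize(a,None,fx=7,fy=7,interpolation=cv2.INTER_CUBIC))
t=st["tcp_pos"]
# finger (near -y) points
m=(abs(Q[...,0]-t[0])<.013)&(abs(Q[...,1]-(t[1]-.05))<.014)&(Q[...,2]>.004)
q=Q[m];q=q[q[:,2].argsort()];print(len(q),q[:14].round(4))
E
```

```text
5.5 [0.4458 0.1665 0.0042] [1.7981e+02 1.0000e-02 1.7946e+02] 0.0873 [-0.8 -0.4 -0.2]
120 [[0.4477 0.1297 0.004 ]
 [0.4522 0.1165 0.0047]
 [0.4367 0.1214 0.0118]
 [0.4453 0.1216 0.0137]
 [0.4505 0.1228 0.014 ]
 [0.4533 0.1213 0.0147]
 [0.4426 0.1227 0.0174]
 [0.4542 0.1084 0.0176]
 [0.4508 0.1226 0.0187]
 [0.4388 0.1228 0.0194]
 [0.4415 0.1212 0.0199]
 [0.4468 0.1226 0.0204]
 [0.4563 0.115  0.0204]
 [0.4544 0.1218 0.0206]]
```

Call:
apply_moves(
  targets=[
    [[-0.02, 0, 0.12], [0, 0, 0], 87],
    [[0, 0, 0], [0, 0, 0], 50],
    [[0, 0, 0], [0, 0, 0], 50],
    [[0, 0, 0], [0, 0, 0], 50],
    [[0, 0, 0], [0, 0, 0], 50],
  ],
)

```text
time_s: 6.05
tcp_pos: [0.4477, 0.1672, 0.0003]
eef_rot: [179.7, 0.1, 179.5]
contact_force: [-0.3, 0.3, -0.7]
gripper_width: 0.0604
```

Call:
apply_moves(
  targets=[
    [[0, 0, 0], [0, 0, 0], 50],
    [[0, 0, 0], [0, 0, 0], 50],
  ],
)

```text
time_s: 6.25
tcp_pos: [0.4477, 0.1672, 0.0004]
eef_rot: [179.7, 0.1, 179.5]
contact_force: [1.0, -0.1, -1.4]
gripper_width: 0.0565
```

Call:
apply_moves(
  targets=[
    [[0, 0, -0.5], [0, 0, 0], 50],
    [[0, 0, -0.8], [0, 0, 0], 50],
    [[-0.9, -0.3, 0], [0, 0, 0], 50],
    [[-0.9, -0.3, 0], [0, 0, 0], 50],
    [[-0.9, -0.3, 0], [0, 0, 0], 50],
  ],
)

```text
time_s: 6.75
tcp_pos: [0.5533, 0.1292, 0.0543]
eef_rot: [179.8, -0.0, 179.8]
contact_force: [-0.1, 1.4, -2.6]
gripper_width: 0.0566
```

Call:
apply_moves(
  targets=[
    [[-0.9, -0.35, 0], [0, 0, 0], 50],
    [[-0.9, -0.35, 0], [0, 0, 0], 50],
    [[0, 0, 0], [0, 0, 0], 50],
  ],
)

```text
time_s: 7.05
tcp_pos: [0.6308, 0.098, 0.0528]
eef_rot: [179.8, -0.1, 179.7]
contact_force: [-2.1, -1.3, -2.4]
gripper_width: 0.0564
```

```bash
python3 snap.py w8
```

```text
7.05 [0.6308 0.098  0.0528] [ 1.7981e+02 -5.0000e-02  1.7966e+02] 0.0564 [-2.1 -1.3 -2.4]
```

View pics/w8.png

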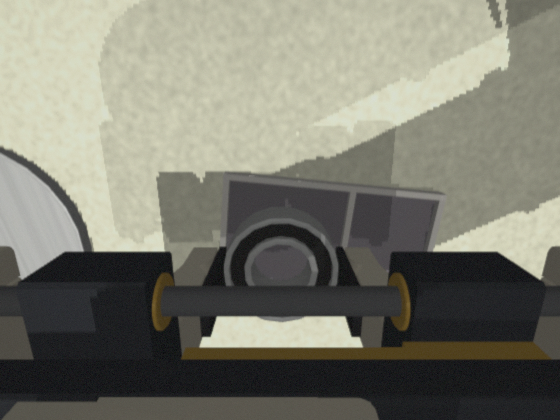

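Run:
```python
import pickle; from h import *
c,st=pickle.load(open("w8.pkl","rb"));P=cloud(c,st);W=P[195:325,215:345].reshape(-1,3);q=W[(W[:,2]>.066)&(W[:,2]<.078)&(abs(W[:,1]-st["tcp_pos"][1])<.0285)]
print(len(q),np.median(q[:,2]),q.min(0)-st["tcp_pos"],q.max(0)-st["tcp_pos"],cv2.minEnclosingCircle(q[:,:2].astype(np.float32)))
# ring pts tilt
A=np.c_[q[:,:2]-st["tcp_pos"][:2],np.ones(len(q))];print(np.linalg.lstsq(A,q[:,2],rcond=None)[0])
```

```text
5207 0.07192153198830922 [-0.0295983  -0.02848051  0.01324483] [0.02801875 0.02848845 0.02519892] ((0.629868745803833, 0.09823731333017349), 0.029839837923645973)
[0.01279961 0.00216431 0.07186284]
```

Call:
apply_moves(
  targets=[
    [[-0.33, 0.02, 0], [0, 0, 0], 50],
    [[0, 0, 0.5], [0, 0, 0], 50],
    [[0, 0, 0.2], [0, 0, 0], 50],
    [[0, 0, 0], [0, 0, 0], 50],
  ],
)

```text
time_s: 7.5
tcp_pos: [0.6386, 0.0987, 0.0218]
eef_rot: [179.9, -0.4, 179.6]
contact_force: [0.3, 0.3, -2.5]
gripper_width: 0.0564
```

Call:
apply_moves(
  targets=[
    [[-0.17, 0, 0.1], [0, 0, 0], 50],
    [[0, 0, 0.24], [0, 0, 0], 50],
    [[0, 0, 0], [0, 0, 0], 50],
  ],
)

```text
time_s: 7.8
tcp_pos: [0.6453, 0.0994, 0.0084]
eef_rot: [179.9, -0.4, 179.6]
contact_force: [-1.2, -0.2, -3.1]
gripper_width: 0.0562
```

Call:
apply_moves(
  targets=[
    [[0.02, -0.02, 0.1], [0, 0, 0], 50],
    [[0, 0, 0], [0, 0, 0], 50],
  ],
)

```text
time_s: 8.0
tcp_pos: [0.6452, 0.099, 0.0049]
eef_rot: [179.8, -0.3, 179.7]
contact_force: [-1.1, 0.7, -2.1]
gripper_width: 0.0566
```

Call:
apply_moves(
  targets=[
    [[0, 0, 0.02], [0, 0, 0], 50],
    [[0, 0, 0], [0, 0, 0], 75],
    [[0, 0, 0], [0, 0, 0], 75],
    [[0, 0, 0], [0, 0, 0], 75],
    [[0, 0, -0.3], [0, 0, 0], 75],
  ],
)

```text
time_s: 8.5
tcp_pos: [0.6448, 0.0987, 0.0164]
eef_rot: [179.9, -0.4, 179.7]
contact_force: [0.0, -0.8, 0.0]
gripper_width: 0.0744
```

Call:
apply_moves(
  targets=[
    [[0, 0, -0.9], [0, 0, 0], 87],
    [[0, 0, -0.9], [0, 0, 0], 87],
    [[0, 0, -0.9], [0, 0, 0], 87],
    [[0, 0, 0], [0, 0, 0], 87],
  ],
)

```text
time_s: 8.9
tcp_pos: [0.6465, 0.0981, 0.1327]
eef_rot: [179.9, -0.2, 179.7]
contact_force: [1.3, 0.2, -0.1]
gripper_width: 0.0867
```

```bash
python3 snap.py w9
```

```text
8.9 [0.6465 0.0981 0.1327] [179.88  -0.21 179.7 ] 0.0867 [ 1.3  0.2 -0.1]
```

View pics/w9.png

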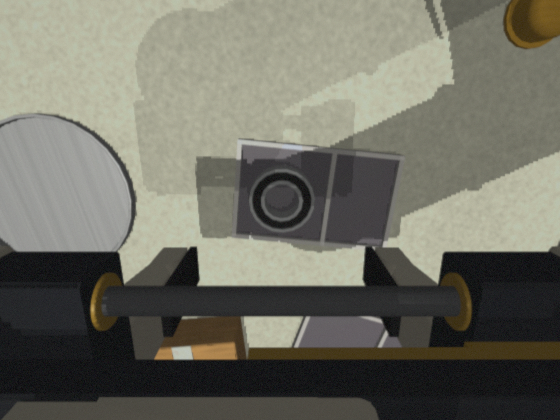

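```bash
python3 meas.py w9 281,201,.024,42
python3 - <<'E'
import pickle; from h import *
import sys
c,st=pickle.load(open("w9.pkl","rb"));P=cloud(c,st)
u0,v0,u1,v1=215,125,420,262
Q=P[v0:v1,u0:u1].reshape(-1,3);g=Q[(Q[:,2]>.0065)&(Q[:,2]<.0115)][:,:2]
print(len(g),cv2.minAreaRect((g*1000).astype(np.float32)))
E
```

```text
281,201,.024,42 n 2483 z 0.0236 hull c 0.6445 0.0983 eqdiam 0.0571 minenc 0.6447 0.0981 0.058
2957 ((645.9572143554688, 128.93832397460938), (148.44004821777344, 92.451171875), 83.99748992919922)
```

The bearing sits at (0.6446,0.0982) with its top at 0.0236, about 2 mm from the bay centre. The tray measures the same as before. Next, the cap.

Call:
apply_moves(
  targets=[
    [[0.63, 0.85, 0], [0, 0, 0], 87],
    [[0.63, 0.85, 0], [0, 0, 0], 87],
    [[0.63, 0.85, 0], [0, 0, 0], 87],
    [[0.63, 0.85, 0], [0, 0, 0], 87],
    [[0.63, 0.85, 0], [0, 0, 0], 87],
  ],
)

```text
time_s: 9.45
tcp_pos: [0.5178, 0.2688, 0.1308]
eef_rot: [180.0, -0.4, 179.1]
contact_force: [0.5, 0.2, -0.3]
gripper_width: 0.0868
```

Call:
apply_moves(
  targets=[
    [[0.5, 0.7, 0], [0, 0, 0], 87],
    [[0, 0, 0], [0, 0, 0], 87],
    [[0, 0, 0], [0, 0, 0], 87],
  ],
)

```text
time_s: 9.75
tcp_pos: [0.4934, 0.3014, 0.1305]
eef_rot: [180.0, -0.5, 179.5]
contact_force: [-0.4, 0.8, 0.5]
gripper_width: 0.0871
```

```bash
python3 snap.py w10
```

```text
9.75 [0.4934 0.3014 0.1305] [179.98  -0.52 179.47] 0.0871 [-0.4  0.8  0.5]
```

View pics/w10.png

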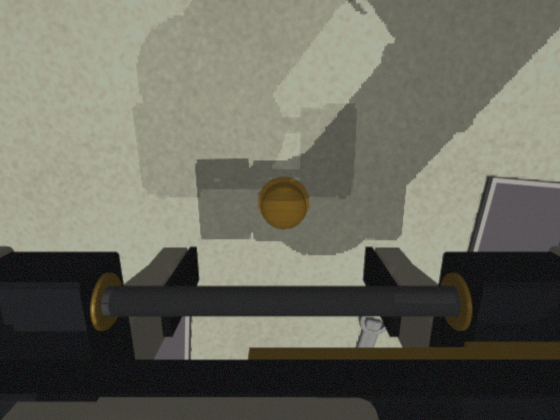

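```bash
python3 meas.py w10 284,203,.025,36
python3 - <<'E'
import pickle; from h import *
c,st=pickle.load(open("w10.pkl","rb"));P=cloud(c,st);W=P[165:245,245:325].reshape(-1,3);q=W[W[:,2]>.003]
print(cv2.minEnclosingCircle(q[:,:2].astype(np.float32)), q[:,2].max())
q=W[W[:,2]>.012];print(cv2.minEnclosingCircle(q[:,:2].astype(np.float32)))
E
```

```text
284,203,.025,36 n 1532 z 0.0271 hull c 0.4964 0.3029 eqdiam 0.0388 minenc 0.4966 0.3028 0.0399
((0.49680736660957336, 0.30288609862327576), 0.023937299847602844) 0.030031615645795873
((0.49666351079940796, 0.30316004157066345), 0.020178839564323425)
```

Call:
apply_moves(
  targets=[
    [[-0.1, 0.05, 0.8], [0, 0, 0], 87],
    [[0, 0, 0.9], [0, 0, 0], 87],
    [[0, 0, 0.8], [0, 0, 0], 87],
    [[0, 0, 0], [0, 0, 0], 87],
  ],
)

```text
time_s: 10.2
tcp_pos: [0.5001, 0.3008, 0.029]
eef_rot: [179.8, -0.4, 179.2]
contact_force: [-1.5, -0.4, -0.1]
gripper_width: 0.0869
```

Call:
apply_moves(
  targets=[
    [[0.1, 0.06, 0.1], [0, 0, 0], 87],
    [[0, 0, 0.5], [0, 0, 0], 87],
    [[0, 0, 0], [0, 0, 0], 87],
  ],
)

```text
time_s: 10.5
tcp_pos: [0.4981, 0.3029, 0.0073]
eef_rot: [179.8, -0.3, 179.0]
contact_force: [-1.0, -0.1, -0.2]
gripper_width: 0.0871
```

Call:
apply_moves(
  targets=[
    [[0.05, 0, 0.2], [0, 0, 0], 87],
    [[0, 0, 0], [0, 0, 0], 87],
  ],
)

```text
time_s: 10.7
tcp_pos: [0.4973, 0.3039, 0.0017]
eef_rot: [179.6, -0.1, 179.0]
contact_force: [0.3, -0.4, 0.2]
gripper_width: 0.0869
```

Call:
apply_moves(
  targets=[
    [[0.02, -0.02, 0.04], [0, 0, 0], 60],
    [[0, 0, 0], [0, 0, 0], 34],
    [[0, 0, 0], [0, 0, 0], 34],
    [[0, 0, 0], [0, 0, 0], 34],
    [[0, 0, 0], [0, 0, 0], 34],
  ],
  squeeze=20,
)

```text
time_s: 11.2
tcp_pos: [0.4976, 0.3046, 0.0031]
eef_rot: [179.4, 0.1, 179.1]
contact_force: [-0.8, -0.4, 0.1]
gripper_width: 0.0529
```

Call:
apply_moves(
  targets=[
    [[0, 0, 0], [0, 0, 0], 34],
    [[0, 0, 0], [0, 0, 0], 34],
    [[0, 0, 0], [0, 0, 0], 34],
    [[0, 0, 0], [0, 0, 0], 34],
  ],
)

```text
time_s: 11.6
tcp_pos: [0.4977, 0.3046, 0.0032]
eef_rot: [179.4, 0.1, 179.1]
contact_force: [0.7, 1.0, 0.7]
gripper_width: 0.0389
```

Call:
apply_moves(
  targets=[
    [[0, 0, -0.8], [0, 0, 0], 34],
    [[0, 0, -0.9], [0, 0, 0], 34],
    [[-0.6, -0.85, -0.4], [0, 0, 0], 34],
    [[-0.6, -0.85, 0], [0, 0, 0], 34],
    [[-0.6, -0.85, 0], [0, 0, 0], 34],
  ],
)

```text
time_s: 12.1
tcp_pos: [0.5679, 0.2018, 0.0893]
eef_rot: [179.5, 0.1, 179.5]
contact_force: [-0.0, 0.7, -1.5]
gripper_width: 0.039
```

Call:
apply_moves(
  targets=[
    [[-0.62, -0.87, 0], [0, 0, 0], 34],
    [[-0.62, -0.87, 0], [0, 0, 0], 34],
    [[-0.62, -0.87, 0], [0, 0, 0], 34],
    [[0, 0, 0], [0, 0, 0], 34],
  ],
)

```text
time_s: 12.5
tcp_pos: [0.6458, 0.089, 0.0887]
eef_rot: [179.5, 0.1, 179.4]
contact_force: [-0.9, 0.3, -0.7]
gripper_width: 0.0391
```

```bash
python3 snap.py w11
```

```text
12.5 [0.6458 0.089  0.0887] [1.7953e+02 1.3000e-01 1.7942e+02] 0.0391 [-0.9  0.3 -0.7]
```

View pics/w11.png

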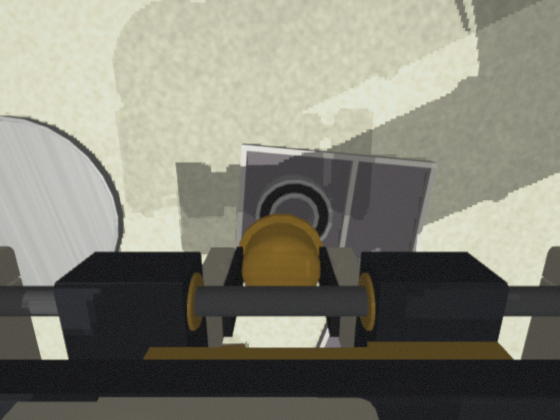

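Run:
```python
import pickle; from h import *
c,st=pickle.load(open("w11.pkl","rb"));P=cloud(c,st);t=st["tcp_pos"];b=cv2.cvtColor(c["img"],cv2.COLOR_BGR2HSV)
m=(b[...,1]>120)&(b[...,0]>8)&(b[...,0]<28);m[290:]=0;m[:195]=0;m[:,:230]=0;m[:,335:]=0
q=P[m];q=q[~np.isnan(q[:,0])];print(len(q),np.percentile(q[:,2],[1,50,99])-t[2])
top=q[q[:,2]>np.percentile(q[:,2],99)-.008];print("body",np.array(cv2.minEnclosingCircle(top[:,:2].astype(np.float32))[0])-t[:2],cv2.minEnclosingCircle(top[:,:2].astype(np.float32))[1])
v,u=np.where(m);print("img u range",u.min(),u.max(),"tcp",proj(c,t,st))
```

```text
5073 [-0.00042068  0.02227193  0.02600905]
body [-0.00192362 -0.00078993] 0.020049525424838066
img u range 240 322 tcp (np.float64(281.8700744265573), np.float64(256.1360127748212))
```

Call:
apply_moves(
  targets=[
    [[0, 0.3, 0], [0.05, 0, 0], 34],
    [[0, 0, 0.6], [0, 0, 0], 34],
    [[0, 0, 0.4], [0, 0, 0], 34],
    [[0, 0, 0], [0, 0, 0], 34],
  ],
)

```text
time_s: 12.95
tcp_pos: [0.6438, 0.1069, 0.048]
eef_rot: [179.9, 0.1, 179.5]
contact_force: [-0.1, 0.0, -0.1]
gripper_width: 0.0388
```

Call:
apply_moves(
  targets=[
    [[-0.07, -0.22, 0.1], [0, 0, 0], 34],
    [[0, 0, 0.2], [0, 0, 0], 34],
    [[0, 0, 0], [0, 0, 0], 34],
  ],
)

```text
time_s: 13.25
tcp_pos: [0.6466, 0.1005, 0.0368]
eef_rot: [179.9, 0.2, 179.7]
contact_force: [-0.4, 0.1, -1.0]
gripper_width: 0.0391
```

Call:
apply_moves(
  targets=[
    [[0.01, -0.05, 0.14], [0, 0, 0], 34],
    [[0, 0, 0], [0, 0, 0], 34],
  ],
)

```text
time_s: 13.45
tcp_pos: [0.6466, 0.0986, 0.0315]
eef_rot: [179.9, 0.3, 179.7]
contact_force: [-0.1, -0.1, -0.7]
gripper_width: 0.0392
```

```bash
python3 snap.py w12; python3 snap.py s12 scene
python3 - <<'E'
import pickle; from h import *
c,st=pickle.load(open("w12.pkl","rb"));t=st["tcp_pos"];P=cloud(c,st)
b=cv2.cvtColor(c["img"],cv2.COLOR_BGR2HSV)
m=(b[...,1]>120)&(b[...,0]>8)&(b[...,0]<28);m[290:]=0;m[:195]=0;m[:,:230]=0;m[:,335:]=0
q=P[m];q=q[~np.isnan(q[:,0])];top=q[q[:,2]>np.percentile(q[:,2],99)-.008];print(np.percentile(q[:,2],[1,99]),"body",cv2.minEnclosingCircle(top[:,:2].astype(np.float32)))
W=P[180:300,215:345].reshape(-1,3);q=W[(W[:,2]>.021)&(W[:,2]<.026)];k=abs(q[:,0]-.6446)**2+abs(q[:,1]-.0982)**2<.033**2;q=q[k]
print("ring",cv2.minEnclosingCircle(q[:,:2].astype(np.float32)),q[:,:2].min(0),q[:,:2].max(0))
E
```

```text
13.45 [0.6466 0.0986 0.0315] [179.89   0.27 179.72] 0.0392 [-0.1 -0.1 -0.7]
13.5 [0.6471 0.0988 0.0321] [179.87   0.33 179.73] 0.039 [ 1.1  0.1 -0. ]
[0.02946992 0.05742985] body ((0.6447389125823975, 0.09799294918775558), 0.020066170021891594)
ring ((0.6422094106674194, 0.09812647104263306), 0.02889188751578331) [0.61584525 0.06934129] [0.64560452 0.12700013]
```

View pics/w12.png

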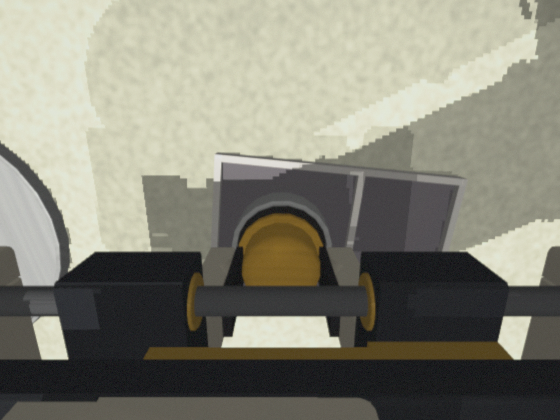

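Call:
apply_moves(
  targets=[
    [[0.01, 0, 0.11], [0, 0, 0], 34],
    [[0, 0, 0], [0, 0, 0], 34],
  ],
)

```text
time_s: 13.75
tcp_pos: [0.6472, 0.0989, 0.0281]
eef_rot: [179.8, 0.4, 179.7]
contact_force: [-1.4, -0.1, -0.2]
gripper_width: 0.0391
```

Call:
apply_moves(
  targets=[
    [[0.02, 0, 0.06], [0, 0, 0], 34],
    [[0, 0, 0], [0, 0, 0], 34],
  ],
)

```text
time_s: 13.95
tcp_pos: [0.648, 0.0991, 0.0275]
eef_rot: [179.8, 0.6, 179.8]
contact_force: [-0.4, 0.7, -0.2]
gripper_width: 0.039
```

Call:
apply_moves(
  targets=[
    [[0.04, 0, 0.02], [0, -0.07, 0], 34],
    [[0, 0, 0], [0, 0, 0], 34],
  ],
)

```text
time_s: 14.15
tcp_pos: [0.6475, 0.0993, 0.0273]
eef_rot: [179.8, 1.3, 179.8]
contact_force: [-0.2, 1.1, 0.5]
gripper_width: 0.039
```

Call:
apply_moves(
  targets=[
    [[0.03, -0.01, 0], [0, 0.16, 0], 34],
    [[0, 0, 0], [0, 0, 0], 34],
  ],
)

```text
time_s: 14.35
tcp_pos: [0.6455, 0.0989, 0.0272]
eef_rot: [179.8, -0.0, 179.8]
contact_force: [-0.1, -0.9, 2.4]
gripper_width: 0.0392
```

```bash
python3 snap.py w13;  python3 - <<'E'
import pickle; from h import *
c,st=pickle.load(open("w13.pkl","rb"));t=st["tcp_pos"];P=cloud(c,st)
b=cv2.cvtColor(c["img"],cv2.COLOR_BGR2HSV)
m=(b[...,1]>120)&(b[...,0]>8)&(b[...,0]<28);m[290:]=0;m[:195]=0;m[:,:230]=0;m[:,335:]=0
q=P[m];q=q[~np.isnan(q[:,0])];top=q[q[:,2]>np.percentile(q[:,2],99)-.008];print(np.percentile(q[:,2],[1,99]),"body",cv2.minEnclosingCircle(top[:,:2].astype(np.float32)))
W=P[180:300,215:345].reshape(-1,3);q=W[(W[:,2]>.021)&(W[:,2]<.026)];k=abs(q[:,0]-.6446)**2+abs(q[:,1]-.0982)**2<.033**2;q=q[k]
print("ring",q[:,:2].min(0),q[:,:2].max(0))
E
```

```text
14.35 [0.6455 0.0989 0.0272] [ 1.7980e+02 -1.0000e-02  1.7979e+02] 0.0392 [-0.1 -0.9  2.4]
[0.02558474 0.05320776] body ((0.6436725854873657, 0.09821303188800812), 0.02003726176917553)
ring [0.61588394 0.07036072] [0.64336699 0.12649837]
```

Call:
apply_moves(
  targets=[
    [[-0.01, 0, 0], [0, 0, 0], 34],
    [[0, 0, 0], [0, 0, 0], 60],
    [[0, 0, 0], [0, 0, 0], 60],
    [[0, 0, 0], [0, 0, 0], 60],
    [[0, 0, -0.4], [0, 0, 0], 60],
  ],
)

```text
time_s: 14.9
tcp_pos: [0.6432, 0.0982, 0.0404]
eef_rot: [179.9, -0.2, 179.7]
contact_force: [-0.8, 0.4, 0.3]
gripper_width: 0.0593
```

Call:
apply_moves(
  targets=[
    [[0, 0, -0.9], [0, 0, 0], 87],
    [[0, 0, -0.9], [0, 0, 0], 87],
    [[0, 0, -0.9], [0, 0, 0], 87],
    [[0, 0, 0], [0, 0, 0], 87],
  ],
)

```text
time_s: 15.3
tcp_pos: [0.6436, 0.0977, 0.1522]
eef_rot: [180.0, -0.3, 179.8]
contact_force: [0.5, 0.4, 0.3]
gripper_width: 0.0847
```

```bash
python3 snap.py w14; python3 meas.py w14 282,195,.049,40
```

```text
15.3 [0.6436 0.0977 0.1522] [179.96  -0.25 179.75] 0.0847 [0.5 0.4 0.3]
282,195,.049,40 n 1567 z 0.0511 hull c 0.6444 0.098 eqdiam 0.039 minenc 0.6446 0.0981 0.0401
```

View pics/w14.png

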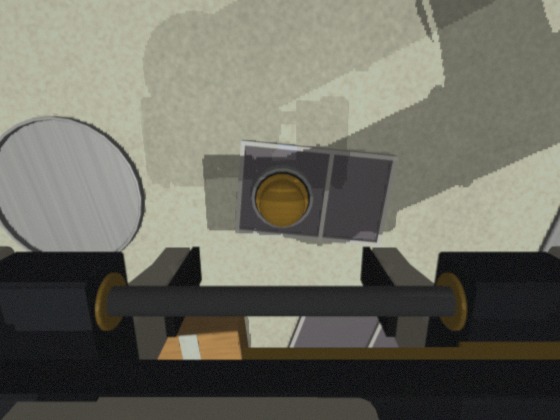

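The cap sits at (0.6445,0.0981) with its top at 0.051, concentric with the bearing. Next, the nut.

Call:
apply_moves(
  targets=[
    [[0.74, -1, 0], [0, 0, 0], 87],
    [[0.74, -1, 0], [0, 0, 0], 87],
    [[0.74, -1, 0], [0, 0, 0], 87],
    [[0.74, -1, 0], [0, 0, 0], 87],
    [[0.74, -1, 0], [0, 0, 0], 87],
  ],
)

```text
time_s: 15.85
tcp_pos: [0.4912, -0.1002, 0.1445]
eef_rot: [-180.0, -0.8, -179.9]
contact_force: [0.9, -0.9, 0.6]
gripper_width: 0.0869
```

Call:
apply_moves(
  targets=[
    [[0.74, -1, 0.2], [0, 0, 0], 87],
    [[0.7, -0.9, 0.2], [0, 0, 0], 87],
    [[0, 0, 0], [0, 0, 0], 87],
    [[0, 0, 0], [0, 0, 0], 87],
  ],
)

```text
time_s: 16.25
tcp_pos: [0.4256, -0.1797, 0.1261]
eef_rot: [180.0, -1.1, 179.7]
contact_force: [-0.7, -0.5, -0.0]
gripper_width: 0.0872
```

```bash
python3 snap.py w15
python3 - <<'E'
import pickle,cv2
c,st=pickle.load(open("w15.pkl","rb"));cv2.imwrite("pics/w15c.png",cv2.resize(c["img"][130:270,200:360],None,fx=4,fy=4,interpolation=cv2.INTER_CUBIC))
E
```

```text
16.25 [ 0.4256 -0.1797  0.1261] [179.96  -1.06 179.73] 0.0872 [-0.7 -0.5 -0. ]
```

View pics/w15c.png

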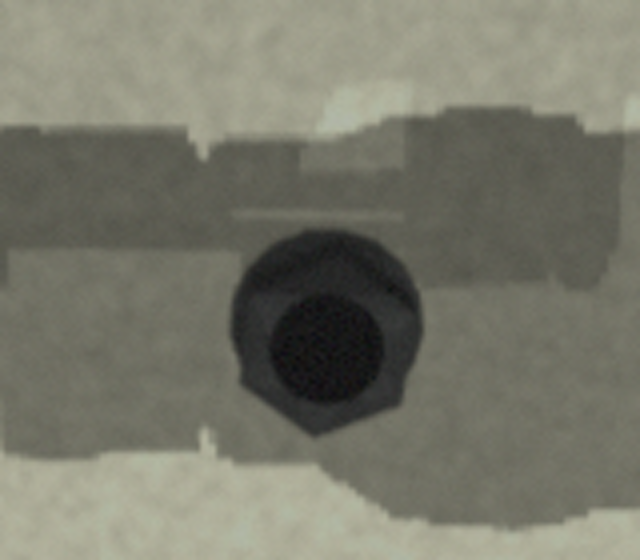

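```bash
python3 meas.py w15 281,215,.022,36
python3 - <<'E'
import pickle; from h import *
c,st=pickle.load(open("w15.pkl","rb"))
uv=np.array([(318,435),(402,403),(243,380),(415,305),(250,270)])/4+[200,130]-.4
p=ray(c,uv,.022,st);print(p.round(4))
P=cloud(c,st)[170:250,240:325].reshape(-1,3);q=P[P[:,2]>.017];print(len(q))
h=cv2.convexHull((q[:,:2]*1e3).astype(np.float32))[:,0];ctr=np.array(cv2.minEnclosingCircle(h)[0]);
for z in (.017,.019):
  q=P[P[:,2]>z];d=q[:,:2]*1e3
  # support width vs jaw angle
  A=np.arange(0,180,2);w=[np.percentile(d@[np.cos(np.radians(a)),np.sin(np.radians(a))],99.7)-np.percentile(d@[np.cos(np.radians(a)),np.sin(np.radians(a))],.3) for a in A]
  w=np.array(w).reshape(3,30).mean(0);print("width mod 60:",list(zip(A[:30],w.round(1)))[::2])
E
```

```text
281,215,.022,36 n 1468 z 0.0225 hull c 0.435 -0.1797 eqdiam 0.0378 minenc 0.4351 -0.1797 0.0413
[[ 0.4549 -0.1818  0.022 ]
 [ 0.4475 -0.1633  0.022 ]
 [ 0.442  -0.1981  0.022 ]
 [ 0.4253 -0.1608  0.022 ]
 [ 0.4173 -0.1961  0.022 ]]
1484
width mod 60: [(np.int64(0), np.float64(38.9)), (np.int64(4), np.float64(38.5)), (np.int64(8), np.float64(38.0)), (np.int64(12), np.float64(37.4)), (np.int64(16), np.float64(36.6)), (np.int64(20), np.float64(36.0)), (np.int64(24), np.float64(36.1)), (np.int64(28), np.float64(36.8)), (np.int64(32), np.float64(37.6)), (np.int64(36), np.float64(38.1)), (np.int64(40), np.float64(38.6)), (np.int64(44), np.float64(39.0)), (np.int64(48), np.float64(39.2)), (np.int64(52), np.float64(39.3)), (np.int64(56), np.float64(39.2))]
width mod 60: [(np.int64(0), np.float64(38.6)), (np.int64(4), np.float64(38.2)), (np.int64(8), np.float64(37.7)), (np.int64(12), np.float64(37.1)), (np.int64(16), np.float64(36.4)), (np.int64(20), np.float64(35.9)), (np.int64(24), np.float64(36.0)), (np.int64(28), np.float64(36.7)), (np.int64(32), np.float64(37.4)), (np.int64(36), np.float64(37.9)), (np.int64(40), np.float64(38.3)), (np.int64(44), np.float64(38.7)), (np.int64(48), np.float64(38.8)), (np.int64(52), np.float64(38.9)), (np.int64(56), np.float64(38.8))]
```

Call:
apply_moves(
  targets=[
    [[-0.23, 0, 0], [0, -0.13, 0], 87],
    [[0, 0, 0], [0, 0, -1], 87],
    [[0, 0, 0], [0, 0, -1], 87],
    [[0, 0, 0], [0, 0, -1], 87],
    [[0, 0, 0], [0, 0, -1], 87],
  ],
)

```text
time_s: 16.8
tcp_pos: [0.4411, -0.1755, 0.1248]
eef_rot: [-179.9, 0.2, -146.9]
contact_force: [1.1, 0.7, 0.7]
gripper_width: 0.0868
```

Call:
apply_moves(
  targets=[
    [[0, 0, 0], [0, 0, -1], 87],
    [[0, 0, 0], [0, 0, -1], 87],
    [[0, 0, 0], [0, 0, -0.5], 87],
    [[0, 0, 0], [0, 0, 0], 87],
  ],
)

```text
time_s: 17.2
tcp_pos: [0.4471, -0.1715, 0.1242]
eef_rot: [-179.7, 0.3, -125.4]
contact_force: [0.2, -0.3, -0.1]
gripper_width: 0.0871
```

```bash
cat > d.py <<'E'
import sys
from plant import r; from h import *
st=r.get_state();t=np.array([float(x) for x in sys.argv[1:4]])
Rm=R.from_euler("xyz",st["eef_rot"],degrees=True)
print("now",st["tcp_pos"].round(4),st["eef_rot"].round(2),"d world",(t-st["tcp_pos"]).round(4),"tool units",((Rm.inv().apply(t-st["tcp_pos"]))/.04).round(3))
if len(sys.argv)>4:
    tgt=R.from_euler("xyz",[180,0,float(sys.argv[4])],degrees=True)
    print("turn units",((Rm.inv()*tgt).as_rotvec(degrees=True)/8).round(3))
E
python3 d.py .435 -.1797 0 -127.5
```

```text
now [ 0.4471 -0.1715  0.1242] [-179.68    0.29 -125.35] d world [-0.0121 -0.0082 -0.1242] tool units [0.357 0.146 3.103]
turn units [-0.039  0.037  0.268]
```

Call:
apply_moves(
  targets=[
    [[0.36, 0.14, 0.6], [-0.04, 0.04, 0.27], 87],
    [[0, 0, 0.9], [0, 0, 0], 87],
    [[0, 0, 0.7], [0, 0, 0], 87],
    [[0, 0, 0], [0, 0, 0], 87],
  ],
)

```text
time_s: 17.6
tcp_pos: [0.4401, -0.1778, 0.0349]
eef_rot: [-179.7, 0.2, -127.8]
contact_force: [-0.5, 1.2, 0.8]
gripper_width: 0.0868
```

```bash
python3 snap.py w16; python3 d.py .435 -.1797 0 -127.5;python3 meas.py w16 281,230,.022,50
```

```text
17.6 [ 0.4401 -0.1778  0.0349] [-179.65    0.21 -127.83] 0.0868 [-0.5  1.2  0.8]
now [ 0.4413 -0.1779  0.0365] [-179.55    0.27 -127.78] d world [-0.0063 -0.0018 -0.0365] tool units [0.136 0.106 0.912]
turn units [-0.057  0.033 -0.035]
281,230,.022,50 n 3135 z 0.0225 hull c 0.4352 -0.1799 eqdiam 0.0381 minenc 0.4351 -0.1799 0.0416
```

View pics/w16.png

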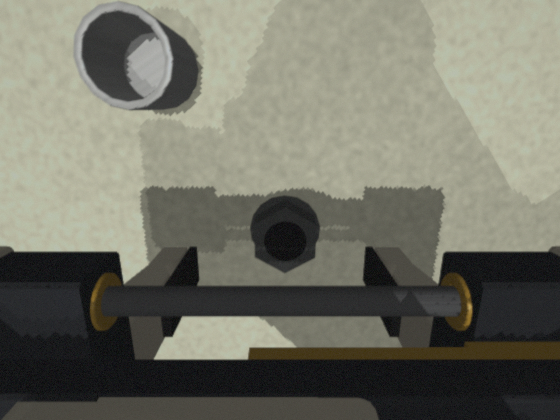

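Call:
apply_moves(
  targets=[
    [[0.14, 0.1, 0.3], [-0.05, 0.03, 0], 87],
    [[0, 0, 0.45], [0, 0, 0], 87],
    [[0, 0, 0], [0, 0, 0], 87],
  ],
)

```text
time_s: 17.95
tcp_pos: [0.4383, -0.1795, 0.0086]
eef_rot: [-179.7, 0.2, -127.8]
contact_force: [-0.0, -0.5, 1.3]
gripper_width: 0.0869
```

```bash
cd .;python3 d.py .435 -.1797 0 -127.5
```

```text
now [ 0.4383 -0.1795  0.0086] [-179.7     0.19 -127.78] d world [-0.0033 -0.0002 -0.0086] tool units [0.056 0.063 0.215]
turn units [-0.038  0.024 -0.035]
```

Call:
apply_moves(
  targets=[
    [[0.08, 0.07, 0.22], [-0.03, 0.02, 0], 87],
    [[0, 0, 0], [0, 0, 0], 60],
    [[0, 0, 0], [0, 0, 0], 30],
    [[0, 0, 0], [0, 0, 0], 30],
    [[0, 0, 0], [0, 0, 0], 30],
  ],
  squeeze=25,
)

```text
time_s: 18.45
tcp_pos: [0.4363, -0.1804, 0.0025]
eef_rot: [-179.7, 0.2, -127.8]
contact_force: [-0.7, -0.7, -0.1]
gripper_width: 0.0601
```

Call:
apply_moves(
  targets=[
    [[0, 0, 0], [0, 0, 0], 30],
    [[0, 0, 0], [0, 0, 0], 30],
    [[0, 0, 0], [0, 0, 0], 30],
    [[0, 0, 0], [0, 0, 0], 30],
  ],
)

```text
time_s: 18.85
tcp_pos: [0.4366, -0.1804, 0.0031]
eef_rot: [-179.7, 0.2, -127.8]
contact_force: [0.4, 0.1, -1.0]
gripper_width: 0.0357
```

Call:
apply_moves(
  targets=[
    [[0, 0, -0.6], [0, 0, 0], 30],
    [[0, 0, -0.6], [0, 0, -0.95], 30],
    [[0, 0, -0.6], [0, 0, -1], 30],
    [[0, 0, -0.4], [0, 0, -1], 30],
    [[0, 0, 0], [0, 0, -0.95], 30],
  ],
)

```text
time_s: 19.35
tcp_pos: [0.4339, -0.1803, 0.0927]
eef_rot: [-179.9, -0.0, -95.6]
contact_force: [-0.6, -0.6, -1.4]
gripper_width: 0.0357
```

```bash
cd .;python3 d.py .6504 .1707 .09 -96
```

```text
now [ 0.4339 -0.1803  0.0927] [-179.92   -0.    -95.61] d world [ 0.2165  0.351  -0.0027] tool units [-9.262 -4.528  0.074]
turn units [-0.01  -0.     0.048]
```

Call:
apply_moves(
  targets=[
    [[-0.95, -0.46, 0], [0, 0, 0], 30],
    [[-0.95, -0.46, 0], [0, 0, 0], 30],
    [[-0.95, -0.46, 0], [0, 0, 0], 30],
    [[-0.95, -0.46, 0], [0, 0, 0], 30],
    [[-0.95, -0.46, 0], [0, 0, 0], 30],
  ],
)

```text
time_s: 19.85
tcp_pos: [0.5432, 0.0025, 0.0935]
eef_rot: [-179.9, 0.0, -95.7]
contact_force: [0.7, -0.9, -1.4]
gripper_width: 0.0356
```

Call:
apply_moves(
  targets=[
    [[-0.95, -0.46, 0], [0, 0, 0], 30],
    [[-0.95, -0.46, 0], [0, 0, 0], 30],
    [[-0.95, -0.46, 0], [0, 0, 0], 30],
    [[-0.95, -0.46, 0], [0, 0, 0], 30],
    [[-0.5, -0.3, 0], [0, 0, 0], 30],
  ],
)

```text
time_s: 20.35
tcp_pos: [0.6477, 0.1745, 0.0914]
eef_rot: [179.9, -0.0, -95.6]
contact_force: [0.7, -0.1, -0.8]
gripper_width: 0.0356
```

Call:
apply_moves(
  targets=[
    [[0, 0, 0], [0, 0, 0], 30],
    [[0, 0, 0], [0, 0, 0], 30],
  ],
)

```text
time_s: 20.55
tcp_pos: [0.6483, 0.1774, 0.089]
eef_rot: [179.8, -0.1, -95.4]
contact_force: [0.4, -1.6, -2.4]
gripper_width: 0.0363
```

```bash
cd .;python3 snap.py w17;python3 d.py .6504 .1707 .0075 -96
```

```text
20.55 [0.6483 0.1774 0.089 ] [ 1.7979e+02 -1.0000e-01 -9.5410e+01] 0.0363 [ 0.4 -1.6 -2.4]
now [0.6482 0.1771 0.0891] [ 1.798e+02 -1.000e-01 -9.542e+01] d world [ 0.0022 -0.0064 -0.0816] tool units [ 0.15  -0.077  2.039]
turn units [ 0.025 -0.013  0.072]
```

View pics/w17.png

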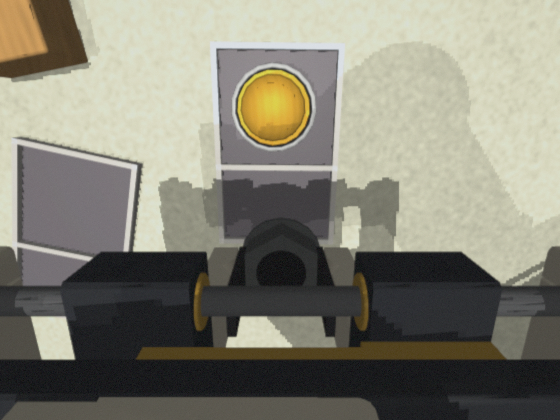

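```bash
python3 - <<'E'
import pickle; from h import *
c,st=pickle.load(open("w17.pkl","rb"));P=cloud(c,st);t=st["tcp_pos"]
W=P[205:315,235:330].reshape(-1,3);
q=W[abs(W[:,2]-(t[2]+.019))<.004];k=np.linalg.norm(q[:,:2]-t[:2],axis=1)<.03;q=q[k]
print(len(q),np.median(q[:,2])-t[2],(q.min(0)-t).round(4),(q.max(0)-t).round(4),np.array(cv2.minEnclosingCircle(q[:,:2].astype(np.float32))[0])-t[:2],cv2.minEnclosingCircle(q[:,:2].astype(np.float32))[1])
A=np.c_[q[:,:2]-t[:2],np.ones(len(q))];print(np.linalg.lstsq(A,q[:,2],rcond=None)[0])
# tray rim here
Q=P[30:250,190:360].reshape(-1,3);g=Q[(Q[:,2]>.0065)&(Q[:,2]<.0115)];g=g[(abs(g[:,0]-.646)<.06)&(abs(g[:,1]-.129)<.085)];print(len(g),g.min(0),g.max(0))
E
python3 meas.py w17 274,107,.05,46
```

```text
3451 0.019316827416846857 [-0.0257 -0.0208  0.015 ] [0.0211 0.0087 0.023 ] [-0.00190616 -0.00773191] 0.02394017018377781
[-0.00227836  0.03633325  0.10845399]
4116 [0.59287909 0.05037624 0.00650008] [0.69936787 0.20686343 0.01143813]
274,107,.05,46 n 3301 z 0.0511 hull c 0.6451 0.0979 eqdiam 0.0388 minenc 0.6451 0.0979 0.0396
```

Call:
apply_moves(
  targets=[
    [[0.16, -0.08, 0.2], [0.03, 0, 0.07], 30],
    [[0, 0, 0.7], [0, 0, 0], 30],
    [[0, 0, 0.5], [0, 0, 0], 30],
    [[0, 0, 0], [0, 0, 0], 30],
  ],
)

```text
time_s: 21.0
tcp_pos: [0.6495, 0.1653, 0.0316]
eef_rot: [-179.9, -0.1, -96.3]
contact_force: [-1.1, -0.4, -0.7]
gripper_width: 0.0356
```

```bash
cd .;python3 d.py .6504 .1707 .0085 -96
```

```text
now [0.6495 0.1653 0.0316] [-1.799e+02 -7.000e-02 -9.629e+01] d world [ 0.0009  0.0054 -0.0231] tool units [-0.138 -0.007  0.577]
turn units [-0.012 -0.008 -0.036]
```

Call:
apply_moves(
  targets=[
    [[-0.14, 0, 0], [0, 0, 0], 30],
    [[0, 0, 0.25], [0, 0, 0], 30],
    [[0, 0, 0], [0, 0, 0], 30],
  ],
)

```text
time_s: 21.3
tcp_pos: [0.6506, 0.1695, 0.0227]
eef_rot: [-179.8, -0.0, -96.4]
contact_force: [-0.4, -0.4, -1.8]
gripper_width: 0.0353
```

```bash
cd .;python3 d.py .6504 .1707 .0075 -96
```

```text
now [0.6506 0.1695 0.0227] [-1.7982e+02 -3.0000e-02 -9.6420e+01] d world [-0.0002  0.0012 -0.0152] tool units [-0.031  0.009  0.381]
turn units [-0.022 -0.004 -0.052]
```

Call:
apply_moves(
  targets=[
    [[-0.03, 0, 0.3], [0, 0, 0], 30],
    [[0, 0, 0], [0, 0, 0], 30],
    [[0, 0, 0.08], [0, 0, 0], 30],
    [[0, 0, 0], [0, 0, 0], 30],
  ],
)

```text
time_s: 21.7
tcp_pos: [0.6517, 0.1713, 0.0077]
eef_rot: [-179.7, 0.0, -96.4]
contact_force: [0.1, -1.2, -0.9]
gripper_width: 0.0357
```

```bash
cd .;python3 d.py .6504 .1707 .0071 -96
```

```text
now [0.6517 0.1713 0.0077] [-1.797e+02  4.000e-02 -9.638e+01] d world [-0.0013 -0.0006 -0.0006] tool units [0.019 0.03  0.014]
turn units [-0.038  0.005 -0.048]
```

Call:
apply_moves(
  targets=[
    [[0.01, 0.02, 0.02], [-0.03, 0, 0], 30],
    [[0, 0, 0], [0, 0, 0], 60],
    [[0, 0, 0], [0, 0, 0], 60],
    [[0, 0, 0], [0, 0, 0], 60],
    [[0, 0, -0.4], [0, 0, 0], 60],
  ],
)

```text
time_s: 22.2
tcp_pos: [0.6503, 0.1708, 0.0222]
eef_rot: [180.0, -0.0, -96.4]
contact_force: [-0.1, -0.0, 0.5]
gripper_width: 0.0585
```

Call:
apply_moves(
  targets=[
    [[0, 0, -0.9], [0, 0, 0], 87],
    [[0, 0, -0.9], [0, 0, 0], 87],
    [[0, 0, -0.9], [0, 0, 0], 87],
    [[0, 0, 0], [0, 0, 0], 87],
  ],
)

```text
time_s: 22.6
tcp_pos: [0.6508, 0.1706, 0.1354]
eef_rot: [-180.0, -0.0, -96.4]
contact_force: [-0.1, 1.4, 0.9]
gripper_width: 0.0846
```

```bash
python3 snap.py w18; python3 meas.py w18 281,190,.026,45;python3 d.py .432 -.299 .13 -96
```

```text
22.6 [0.6508 0.1706 0.1354] [-1.7998e+02 -3.0000e-02 -9.6360e+01] 0.0846 [-0.1  1.4  0.9]
281,190,.026,45 n 1664 z 0.0263 hull c 0.6496 0.1543 eqdiam 0.0542 minenc 0.6513 0.1542 0.0746
now [0.6494 0.1702 0.1328] [ 1.7984e+02 -9.0000e-02 -9.6400e+01] d world [-0.2174 -0.4692 -0.0028] tool units [12.264  4.094  0.102]
turn units [ 0.02  -0.011 -0.05 ]
```

View pics/w18.png

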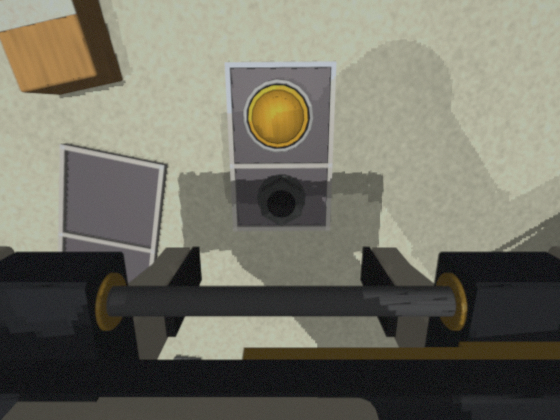

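```bash
python3 meas.py w18 281,201,.026,27
```

```text
281,201,.026,27 n 1465 z 0.0264 hull c 0.6508 0.171 eqdiam 0.0378 minenc 0.6507 0.1709 0.0414
```

The nut is centred at (0.6508,0.1710), flat in the narrow bay, and the cap and bearing are undisturbed. Next, the piston, keeping the jaws along world x.

Call:
apply_moves(
  targets=[
    [[0.97, 0.32, 0], [0, 0, 0], 87],
    [[0.97, 0.32, 0], [0, 0, 0], 87],
    [[0.97, 0.32, 0], [0, 0, 0], 87],
    [[0.97, 0.32, 0], [0, 0, 0], 87],
    [[0.97, 0.32, 0], [0, 0, 0], 87],
  ],
)

```text
time_s: 23.15
tcp_pos: [0.5607, -0.0172, 0.1285]
eef_rot: [179.6, -0.1, -96.1]
contact_force: [0.9, -1.0, 0.4]
gripper_width: 0.087
```

Call:
apply_moves(
  targets=[
    [[0.97, 0.32, 0], [0, 0, 0], 87],
    [[0.97, 0.32, 0], [0, 0, 0], 87],
    [[0.97, 0.32, 0], [0, 0, 0], 87],
    [[0.97, 0.32, 0], [0, 0, 0], 87],
    [[0.97, 0.32, 0], [0, 0, 0], 87],
  ],
)

```text
time_s: 23.65
tcp_pos: [0.4686, -0.2099, 0.1256]
eef_rot: [179.3, -0.1, -96.0]
contact_force: [0.4, -0.0, -0.4]
gripper_width: 0.0867
```

```bash
python3 d.py .432 -.299 .12 -90
```

```text
now [ 0.4686 -0.2099  0.1256] [ 1.7928e+02 -1.5000e-01 -9.6040e+01] d world [-0.0366 -0.0891 -0.0056] tool units [2.31  0.674 0.154]
turn units [ 0.091 -0.014 -0.755]
```

Call:
apply_moves(
  targets=[
    [[0.9, 0.27, 0], [0.09, 0, 0], 87],
    [[0.9, 0.27, 0], [0, 0, 0], 87],
    [[0.1, 0.1, 0], [0, 0, 0], 87],
    [[0, 0, 0], [0, 0, 0], 87],
  ],
)

```text
time_s: 24.05
tcp_pos: [0.4283, -0.2883, 0.1226]
eef_rot: [179.7, -0.1, -96.4]
contact_force: [-0.1, 1.1, 0.3]
gripper_width: 0.0867
```

```bash
python3 snap.py w19; python3 d.py .432 -.299 .12 -90; python3 meas.py w19 281,207,.046,50
```

```text
24.05 [ 0.4283 -0.2883  0.1226] [ 1.7972e+02 -9.0000e-02 -9.6390e+01] 0.0867 [-0.1  1.1  0.3]
now [ 0.4287 -0.2878  0.1226] [ 1.7972e+02 -9.0000e-02 -9.6340e+01] d world [ 0.0033 -0.0112 -0.0026] tool units [ 0.268 -0.112  0.065]
turn units [ 0.035 -0.009 -0.793]
281,207,.046,50 n 897 z 0.0459 hull c 0.4327 -0.2996 eqdiam 0.043 minenc 0.4328 -0.2995 0.044
```

View pics/w19.png

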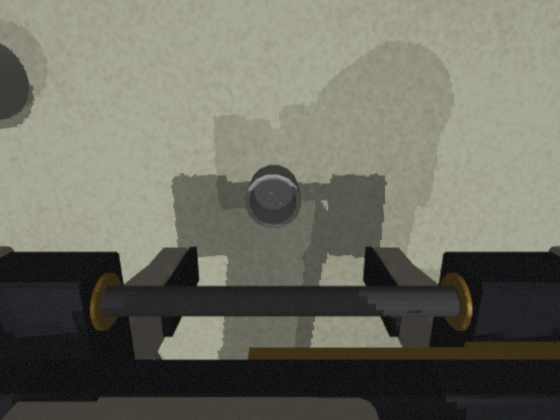

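Call:
apply_moves(
  targets=[
    [[0.29, -0.12, 0], [0.03, 0, 0], 87],
    [[0, 0, 0.6], [0, 0, 0], 87],
    [[0, 0, 0], [0, 0, 0], 87],
  ],
)

```text
time_s: 24.4
tcp_pos: [0.4345, -0.299, 0.098]
eef_rot: [-180.0, -0.1, -96.1]
contact_force: [0.3, -0.6, -0.2]
gripper_width: 0.0868
```

```bash
python3 d.py .4325 -.2995 .01 -96
```

```text
now [ 0.4345 -0.299   0.098 ] [-1.7996e+02 -9.0000e-02 -9.6130e+01] d world [-0.002  -0.0005 -0.088 ] tool units [0.014 0.049 2.201]
turn units [-0.005 -0.011 -0.016]
```

Call:
apply_moves(
  targets=[
    [[0.02, 0.05, 0.7], [0, 0, 0], 87],
    [[0, 0, 0.7], [0, 0, 0], 87],
    [[0, 0, 0.6], [0, 0, 0], 87],
    [[0, 0, 0], [0, 0, 0], 87],
  ],
)

```text
time_s: 24.8
tcp_pos: [0.4381, -0.2992, 0.0191]
eef_rot: [-179.7, -0.2, -95.7]
contact_force: [0.4, 0.4, -0.4]
gripper_width: 0.087
```

```bash
python3 d.py .4325 -.2995 .01 -96
```

```text
now [ 0.4381 -0.2992  0.0191] [-179.69   -0.21  -95.74] d world [-0.0056 -0.0003 -0.0091] tool units [0.02  0.139 0.228]
turn units [-0.039 -0.026  0.033]
```

Call:
apply_moves(
  targets=[
    [[0.02, 0.15, 0.2], [-0.04, -0.03, 0], 87],
    [[0, 0, 0], [0, 0, 0], 60],
    [[0, 0, 0], [0, 0, 0], 38],
    [[0, 0, 0], [0, 0, 0], 38],
    [[0, 0, 0], [0, 0, 0], 38],
  ],
  squeeze=25,
)

```text
time_s: 25.3
tcp_pos: [0.4356, -0.2999, 0.0153]
eef_rot: [-179.7, -0.1, -95.5]
contact_force: [-0.5, 0.9, 0.3]
gripper_width: 0.0605
```

Call:
apply_moves(
  targets=[
    [[0, 0, 0], [0, 0, 0], 38],
    [[0, 0, 0], [0, 0, 0], 38],
    [[0, 0, 0], [0, 0, 0], 38],
    [[0, 0, 0], [0, 0, 0], 38],
  ],
)

```text
time_s: 25.7
tcp_pos: [0.4355, -0.3, 0.0162]
eef_rot: [-179.7, -0.1, -95.6]
contact_force: [-0.3, -0.1, -0.6]
gripper_width: 0.0427
```

Call:
apply_moves(
  targets=[
    [[0, 0, -0.6], [0, 0, 0], 38],
    [[0, 0, -0.8], [0, 0, 0], 38],
    [[0, 0, -0.4], [0, 0, 0], 38],
    [[0, 0, 0], [0, 0, 0], 38],
  ],
)

```text
time_s: 26.1
tcp_pos: [0.4333, -0.2992, 0.0882]
eef_rot: [-180.0, 0.0, -95.6]
contact_force: [0.1, -1.4, -3.0]
gripper_width: 0.043
```

```bash
python3 d.py .6445 -.1434 .09 -96
```

```text
now [ 0.4333 -0.2992  0.0882] [-1.7995e+02  3.0000e-02 -9.5620e+01] d world [0.2112 0.1558 0.0018] tool units [-4.392 -4.874 -0.039]
turn units [-0.006  0.004  0.048]
```

Call:
apply_moves(
  targets=[
    [[-0.78, -0.87, 0], [0, 0, 0], 38],
    [[-0.78, -0.87, 0], [0, 0, 0], 38],
    [[-0.78, -0.87, 0], [0, 0, 0], 38],
    [[-0.78, -0.87, 0], [0, 0, 0], 38],
    [[-0.78, -0.87, 0], [0, 0, 0], 38],
  ],
)

```text
time_s: 26.6
tcp_pos: [0.6206, -0.1593, 0.0828]
eef_rot: [179.7, 0.1, -96.2]
contact_force: [0.2, -1.4, -2.4]
gripper_width: 0.0422
```

Call:
apply_moves(
  targets=[
    [[-0.5, -0.5, 0], [0, 0, 0], 38],
    [[0, 0, 0], [0, 0, 0], 38],
    [[0, 0, 0], [0, 0, 0], 38],
  ],
)

```text
time_s: 26.9
tcp_pos: [0.6461, -0.136, 0.076]
eef_rot: [179.4, 0.1, -95.9]
contact_force: [-1.0, -0.6, -2.5]
gripper_width: 0.0428
```

```bash
python3 d.py .6445 -.1434 .0192 -96; python3 snap.py w20
```

```text
now [ 0.6461 -0.136   0.076 ] [ 1.7939e+02  1.1000e-01 -9.5910e+01] d world [-0.0016 -0.0074 -0.0568] tool units [0.19  0.005 1.419]
turn units [0.076 0.014 0.011]
26.9 [ 0.6461 -0.136   0.076 ] [ 1.7939e+02  1.1000e-01 -9.5910e+01] 0.0428 [-1.  -0.6 -2.5]
```

View pics/w20.png

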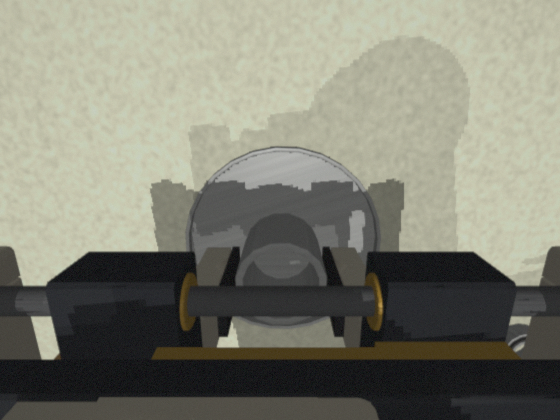

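Call:
apply_moves(
  targets=[
    [[0.19, 0.01, 0], [0.07, 0, 0], 38],
    [[0, 0, 0.4], [0, 0, 0], 38],
    [[0, 0, 0.4], [0, 0, 0], 38],
    [[0, 0, 0], [0, 0, 0], 38],
  ],
)

```text
time_s: 27.35
tcp_pos: [0.6405, -0.1482, 0.0426]
eef_rot: [180.0, 0.1, -96.2]
contact_force: [0.3, -0.4, -3.5]
gripper_width: 0.0426
```

```bash
python3 d.py .6445 -.1434 .0192 -96
```

```text
now [ 0.6405 -0.1482  0.0426] [ 1.7996e+02  1.2000e-01 -9.6160e+01] d world [ 0.004   0.0048 -0.0234] tool units [-0.13  -0.086  0.585]
turn units [ 0.005  0.015 -0.021]
```

Call:
apply_moves(
  targets=[
    [[-0.13, -0.09, 0.1], [0, 0.02, 0], 38],
    [[0, 0, 0.35], [0, 0, 0], 38],
    [[0, 0, 0], [0, 0, 0], 38],
  ],
)

```text
time_s: 27.65
tcp_pos: [0.6444, -0.1452, 0.0253]
eef_rot: [-179.9, -0.0, -96.3]
contact_force: [-0.4, 0.0, -3.2]
gripper_width: 0.0428
```

```bash
python3 d.py .6445 -.1434 .0192 -96
```

```text
now [ 0.6444 -0.1452  0.0253] [-1.7991e+02 -5.0000e-02 -9.6300e+01] d world [ 0.0001  0.0018 -0.0061] tool units [-0.046  0.004  0.151]
turn units [-0.011 -0.006 -0.038]
```

Call:
apply_moves(
  targets=[
    [[-0.04, 0, 0.14], [0, 0, 0], 38],
    [[0, 0, 0], [0, 0, 0], 38],
  ],
)

```text
time_s: 27.85
tcp_pos: [0.6454, -0.1437, 0.0199]
eef_rot: [-179.8, -0.1, -96.3]
contact_force: [-0.9, 0.1, -3.0]
gripper_width: 0.0426
```

```bash
python3 d.py .6445 -.1434 .0192 -96
```

```text
now [ 0.6454 -0.1437  0.0199] [-1.7982e+02 -5.0000e-02 -9.6280e+01] d world [-0.0009  0.0003 -0.0007] tool units [-0.005  0.023  0.018]
turn units [-0.022 -0.007 -0.035]
```

Call:
apply_moves(
  targets=[
    [[0, 0.02, 0.04], [-0.02, 0, 0], 38],
    [[0, 0, 0], [0, 0, 0], 38],
  ],
)

```text
time_s: 28.05
tcp_pos: [0.6456, -0.1435, 0.0195]
eef_rot: [-179.9, -0.1, -96.2]
contact_force: [0.3, -0.5, -3.2]
gripper_width: 0.0425
```

Call:
apply_moves(
  targets=[
    [[0, 0.02, 0.05], [0, 0, 0], 38],
    [[0, 0, 0], [0, 0, 0], 38],
  ],
)

```text
time_s: 28.25
tcp_pos: [0.6459, -0.1434, 0.0196]
eef_rot: [-179.7, -0.1, -96.2]
contact_force: [-0.4, 0.8, -2.2]
gripper_width: 0.0425
```

Call:
apply_moves(
  targets=[
    [[0, 0.02, 0.07], [-0.02, 0, 0], 38],
    [[0, 0, 0], [0, 0, 0], 38],
  ],
)

```text
time_s: 28.45
tcp_pos: [0.6463, -0.1433, 0.0196]
eef_rot: [-179.7, -0.1, -96.1]
contact_force: [0.3, -0.1, -3.7]
gripper_width: 0.0427
```

Call:
apply_moves(
  targets=[
    [[0, 0.02, 0.06], [0, 0, 0], 38],
  ],
)

```text
time_s: 28.55
tcp_pos: [0.6464, -0.1434, 0.019]
eef_rot: [-179.6, -0.1, -96.1]
contact_force: [-5.9, 4.0, 23.5]
gripper_width: 0.0424
```

Call:
apply_moves(
  targets=[
    [[0, 0.02, 0.06], [-0.02, 0, 0], 38],
  ],
)

```text
time_s: 28.65
tcp_pos: [0.6464, -0.1433, 0.019]
eef_rot: [-179.7, -0.1, -96.0]
contact_force: [-8.2, 2.9, 23.2]
gripper_width: 0.0426
```

Piston is seated, with contact felt. Releasing it.

Call:
apply_moves(
  targets=[
    [[0, 0, -0.03], [0, 0, 0], 38],
    [[0, 0, 0], [0, 0, 0], 60],
    [[0, 0, 0], [0, 0, 0], 60],
    [[0, 0, 0], [0, 0, 0], 70],
    [[0, 0, -0.4], [0, 0, 0], 70],
  ],
)

```text
time_s: 29.15
tcp_pos: [0.6447, -0.1432, 0.0336]
eef_rot: [-179.9, -0.1, -96.0]
contact_force: [0.4, 0.5, 0.4]
gripper_width: 0.0674
```

Call:
apply_moves(
  targets=[
    [[0, 0, -0.9], [0, 0, 0], 87],
    [[0, 0, -0.9], [0, 0, 0], 87],
    [[0, 0, -0.9], [0, 0, 0], 87],
    [[0, 0, 0], [0, 0, 0], 87],
  ],
)

```text
time_s: 29.55
tcp_pos: [0.6447, -0.1434, 0.1444]
eef_rot: [180.0, -0.2, -96.0]
contact_force: [-0.1, 0.1, -0.1]
gripper_width: 0.0865
```

```bash
python3 snap.py w21; python3 meas.py w21 281,200,.049,45;python3 d.py .4509 .0042 .13 -96;python3 - <<'E'
import pickle; from h import *
c,st=pickle.load(open("w21.pkl","rb"));P=cloud(c,st).reshape(-1,3)
q=P[(P[:,2]>.0075)&(P[:,2]<.0125)&(abs(np.hypot(P[:,0]-.6445,P[:,1]+.1134)-.0735)<.004)][:,:2]
A=np.c_[2*q,np.ones(len(q))];s=np.linalg.lstsq(A,(q**2).sum(1),rcond=None)[0];print(len(q),s[:2],2*(s[2]+s[:2]@s[:2])**.5)
E
```

```text
29.55 [ 0.6447 -0.1434  0.1444] [179.99  -0.21 -96.02] 0.0865 [-0.1  0.1 -0.1]
281,200,.049,45 n 758 z 0.049 hull c 0.6462 -0.1429 eqdiam 0.043 minenc 0.6463 -0.1428 0.0442
now [ 0.6432 -0.1431  0.1417] [179.8   -0.18 -96.07] d world [-0.1923  0.1473 -0.0117] tool units [-3.154  5.168  0.301]
turn units [ 0.026 -0.023 -0.008]
1385 [ 0.6454548  -0.11466192] 0.14574696146177196
```

View pics/w21.png

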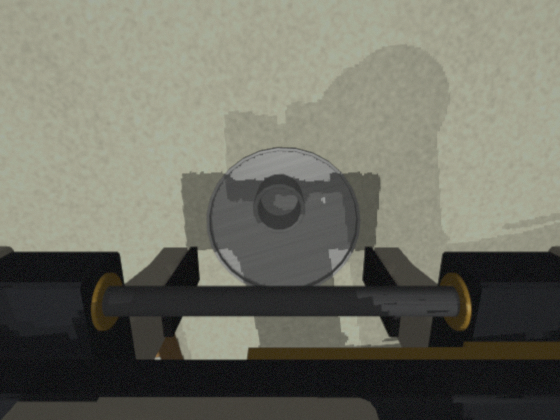

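The piston stands at (0.6463,−0.1428) with its top at 0.049, so it's on the dish floor. Now the small bearing.

Call:
apply_moves(
  targets=[
    [[-0.55, 0.9, 0], [0, 0, 0], 87],
    [[-0.55, 0.9, 0], [0, 0, 0], 87],
    [[-0.55, 0.9, 0], [0, 0, 0], 87],
    [[-0.55, 0.9, 0], [0, 0, 0], 87],
    [[-0.55, 0.9, 0], [0, 0, 0], 87],
  ],
)

```text
time_s: 30.1
tcp_pos: [0.4709, -0.014, 0.1344]
eef_rot: [179.3, -0.3, -96.4]
contact_force: [-0.1, 1.0, 0.0]
gripper_width: 0.0869
```

Call:
apply_moves(
  targets=[
    [[-0.4, 0.6, 0.2], [0, 0, 0], 87],
    [[0, 0, 0], [0, 0, 0], 87],
    [[0, 0, 0], [0, 0, 0], 87],
  ],
)

```text
time_s: 30.4
tcp_pos: [0.4424, 0.0063, 0.1243]
eef_rot: [179.1, -0.4, -96.2]
contact_force: [1.0, -0.1, 0.8]
gripper_width: 0.0871
```

```bash
python3 snap.py w22; python3 d.py .4509 .0042 .03 -96; python3 meas.py w22 281,200,.014,45
```

```text
30.4 [0.4424 0.0063 0.1243] [179.14  -0.35 -96.24] 0.0871 [ 1.  -0.1  0.8]
now [0.4423 0.0061 0.1241] [179.1   -0.36 -96.3 ] d world [ 0.0086 -0.0019 -0.0941] tool units [ 0.008 -0.256  2.348]
turn units [ 0.113 -0.045 -0.038]
281,200,.014,45 n 1216 z 0.0135 hull c 0.4514 0.0038 eqdiam 0.0392 minenc 0.4513 0.0039 0.0404
```

View pics/w22.png

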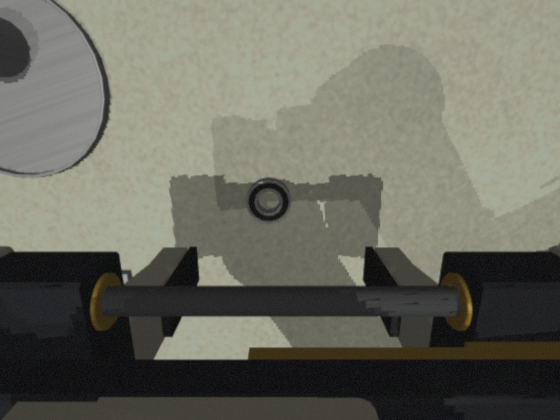

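Call:
apply_moves(
  targets=[
    [[0.02, -0.22, 0], [0.11, -0.04, 0], 87],
    [[0, 0, 0.7], [0, 0, 0], 87],
    [[0, 0, 0.7], [0, 0, 0], 87],
    [[0, 0, 0], [0, 0, 0], 87],
  ],
)

```text
time_s: 30.85
tcp_pos: [0.4566, 0.0028, 0.0666]
eef_rot: [-179.7, 0.1, -96.5]
contact_force: [0.9, -0.0, 0.5]
gripper_width: 0.0873
```

```bash
python3 d.py .4512 .0040 -.003 -96
```

```text
now [0.4566 0.0028 0.0666] [-1.797e+02  6.000e-02 -9.647e+01] d world [-0.0054  0.0012 -0.0696] tool units [-0.013  0.146  1.74 ]
turn units [-0.037  0.007 -0.058]
```

Call:
apply_moves(
  targets=[
    [[-0.01, 0.13, 0.4], [-0.03, 0, 0], 87],
    [[0, 0, 0.6], [0, 0, 0], 87],
    [[0, 0, 0.3], [0, 0, 0], 87],
    [[0, 0, 0], [0, 0, 0], 87],
  ],
)

```text
time_s: 31.25
tcp_pos: [0.4569, 0.0024, 0.0155]
eef_rot: [-179.8, 0.1, -96.6]
contact_force: [0.8, -1.0, 0.9]
gripper_width: 0.0873
```

```bash
python3 d.py .4512 .0040 -.003 -96
```

```text
now [0.4569 0.0024 0.0155] [-1.7975e+02  5.0000e-02 -9.6620e+01] d world [-0.0057  0.0016 -0.0185] tool units [-0.023  0.148  0.461]
turn units [-0.031  0.006 -0.078]
```

Call:
apply_moves(
  targets=[
    [[-0.02, 0.18, 0.2], [-0.03, 0, -0.05], 87],
    [[-0.02, 0, 0.2], [0, 0, 0], 87],
    [[0, 0, 0], [0, 0, 0], 87],
  ],
)

```text
time_s: 31.55
tcp_pos: [0.4519, 0.005, 0.0004]
eef_rot: [-179.8, 0.1, -96.2]
contact_force: [-0.1, 0.4, 0.4]
gripper_width: 0.0871
```

```bash
python3 d.py .4512 .0040 -.003 -96
```

```text
now [4.519e-01 5.000e-03 4.000e-04] [-1.7984e+02  1.2000e-01 -9.6240e+01] d world [-0.0007 -0.001  -0.0034] tool units [0.026 0.015 0.085]
turn units [-0.02   0.015 -0.03 ]
```

Call:
apply_moves(
  targets=[
    [[0.03, 0.02, 0.09], [-0.02, 0, 0], 60],
    [[0, 0, 0.03], [0, 0, 0], 33],
    [[0, 0, 0], [0, 0, 0], 33],
    [[0, 0, 0], [0, 0, 0], 33],
    [[0, 0, 0], [0, 0, 0], 33],
  ],
  squeeze=20,
)

```text
time_s: 32.05
tcp_pos: [0.4519, 0.0043, -0.0036]
eef_rot: [-179.9, 0.2, -96.2]
contact_force: [-1.7, 0.9, 0.5]
gripper_width: 0.0523
```

Call:
apply_moves(
  targets=[
    [[0, 0, 0], [0, 0, 0], 33],
    [[0, 0, 0], [0, 0, 0], 33],
    [[0, 0, 0], [0, 0, 0], 33],
    [[0, 0, 0], [0, 0, 0], 33],
  ],
)

```text
time_s: 32.45
tcp_pos: [0.452, 0.0043, -0.0034]
eef_rot: [-179.9, 0.2, -96.2]
contact_force: [0.6, 0.1, -0.7]
gripper_width: 0.0392
```

Call:
apply_moves(
  targets=[
    [[0, 0, -0.6], [0, 0, 0], 33],
    [[0, 0, -0.9], [0, 0, 0], 33],
    [[0, 0, -0.6], [0, 0, 0], 33],
    [[0, 0, 0], [0, 0, 0], 33],
  ],
)

```text
time_s: 32.85
tcp_pos: [0.4504, 0.0034, 0.0822]
eef_rot: [179.9, 0.0, -96.2]
contact_force: [0.4, 0.4, -0.7]
gripper_width: 0.0388
```

```bash
python3 d.py .645 -.080 .08 -96
```

```text
now [0.4504 0.0034 0.0822] [ 1.7988e+02  5.0000e-02 -9.6210e+01] d world [ 0.1946 -0.0834 -0.0022] tool units [ 1.547 -5.062  0.043]
turn units [ 0.014  0.006 -0.026]
```

Call:
apply_moves(
  targets=[
    [[0.28, -0.94, 0], [0, 0, 0], 33],
    [[0.28, -0.94, 0], [0, 0, 0], 33],
    [[0.28, -0.94, 0], [0, 0, 0], 33],
    [[0.28, -0.94, 0], [0, 0, 0], 33],
    [[0.28, -0.94, 0], [0, 0, 0], 33],
  ],
)

```text
time_s: 33.35
tcp_pos: [0.6322, -0.0734, 0.0797]
eef_rot: [179.8, 0.2, -96.0]
contact_force: [0.6, 1.3, 0.2]
gripper_width: 0.039
```

Call:
apply_moves(
  targets=[
    [[0.05, -0.2, 0], [0, 0, 0], 33],
    [[0, 0, 0], [0, 0, 0], 33],
    [[0, 0, 0], [0, 0, 0], 33],
  ],
)

```text
time_s: 33.65
tcp_pos: [0.6414, -0.0786, 0.0744]
eef_rot: [179.5, 0.1, -96.2]
contact_force: [-0.2, -0.2, -1.0]
gripper_width: 0.039
```

```bash
python3 snap.py w23; python3 d.py .645 -.080 0 -96
```

```text
33.65 [ 0.6414 -0.0786  0.0744] [ 1.795e+02  1.000e-01 -9.619e+01] 0.039 [-0.2 -0.2 -1. ]
now [ 0.641  -0.0784  0.0745] [ 1.7949e+02  1.0000e-01 -9.6180e+01] d world [ 0.004  -0.0016 -0.0745] tool units [ 0.032 -0.12   1.86 ]
turn units [ 0.064  0.012 -0.022]
```

View pics/w23.png

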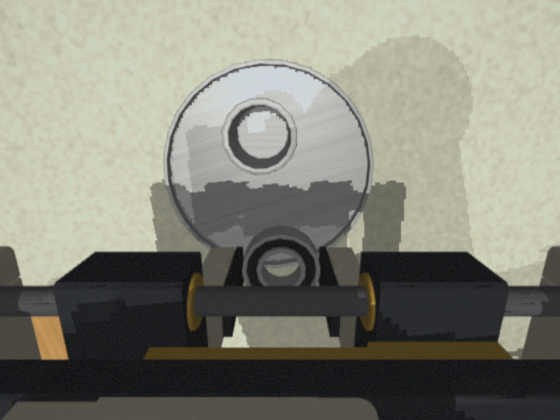

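Call:
apply_moves(
  targets=[
    [[0.03, -0.12, 0], [0.06, 0.01, 0], 33],
    [[0, 0, 0.5], [0, 0, 0], 33],
    [[0, 0, 0.5], [0, 0, 0], 33],
    [[0, 0, 0], [0, 0, 0], 33],
  ],
)

```text
time_s: 34.1
tcp_pos: [0.6442, -0.078, 0.0358]
eef_rot: [-179.8, 0.1, -96.0]
contact_force: [-0.5, -1.0, -1.1]
gripper_width: 0.039
```

```bash
python3 d.py .645 -.080 0 -96
```

```text
now [ 0.6442 -0.078   0.0358] [-1.7979e+02  7.0000e-02 -9.6000e+01] d world [ 0.0008 -0.002  -0.0358] tool units [ 0.048 -0.021  0.896]
turn units [-0.027  0.009 -0.001]
```

Call:
apply_moves(
  targets=[
    [[0.05, -0.02, 0.3], [-0.02, 0, 0], 33],
    [[0, 0, 0.45], [0, 0, 0], 33],
    [[0, 0, 0], [0, 0, 0], 33],
  ],
)

```text
time_s: 34.4
tcp_pos: [0.6457, -0.0793, 0.0074]
eef_rot: [-179.7, 0.1, -95.9]
contact_force: [-0.5, 0.8, -0.4]
gripper_width: 0.0388
```

```bash
python3 d.py .645 -.080 0 -96
```

```text
now [ 0.6457 -0.0793  0.0074] [-1.7974e+02  1.1000e-01 -9.5890e+01] d world [-0.0007 -0.0007 -0.0074] tool units [0.02  0.018 0.184]
turn units [-0.032  0.013  0.014]
```

Call:
apply_moves(
  targets=[
    [[0.02, 0.02, 0.16], [-0.03, 0.01, 0], 33],
    [[0, 0, 0], [0, 0, 0], 33],
    [[0, 0, 0.03], [-0.02, 0, 0], 33],
  ],
)

```text
time_s: 34.7
tcp_pos: [0.6461, -0.08, 0.0016]
eef_rot: [180.0, 0.0, -95.8]
contact_force: [1.1, 0.2, -0.6]
gripper_width: 0.0388
```

Call:
apply_moves(
  targets=[
    [[0, 0.01, 0.04], [0, 0, 0], 33],
    [[0, 0, 0.03], [0, 0, 0], 33],
  ],
)

```text
time_s: 34.9
tcp_pos: [0.6464, -0.0799, -0.0004]
eef_rot: [-179.9, 0.0, -95.8]
contact_force: [-1.6, 0.2, 3.9]
gripper_width: 0.0391
```

Contact at the expected height. Releasing.

Call:
apply_moves(
  targets=[
    [[0, 0, 0], [0, 0, 0], 54],
    [[0, 0, 0], [0, 0, 0], 54],
    [[0, 0, 0], [0, 0, 0], 54],
    [[0, 0, -0.4], [0, 0, 0], 54],
    [[0, 0, -0.9], [0, 0, 0], 54],
  ],
)

```text
time_s: 35.4
tcp_pos: [0.6433, -0.0802, 0.0483]
eef_rot: [179.6, -0.0, -95.9]
contact_force: [0.0, -0.3, -0.6]
gripper_width: 0.0538
```

Call:
apply_moves(
  targets=[
    [[0, 0, -0.9], [0, 0, 0], 87],
    [[0, 0, -0.9], [0, 0, 0], 87],
    [[0, 0, -0.9], [0, 0, 0], 87],
    [[0, 0, 0], [0, 0, 0], 87],
  ],
)

```text
time_s: 35.8
tcp_pos: [0.646, -0.0805, 0.1654]
eef_rot: [180.0, -0.0, -95.8]
contact_force: [-0.6, 0.2, -0.2]
gripper_width: 0.0802
```

```bash
python3 snap.py w24
```

```text
35.8 [ 0.646  -0.0805  0.1654] [ 1.800e+02 -3.000e-02 -9.583e+01] 0.0802 [-0.6  0.2 -0.2]
```

View pics/w24.png

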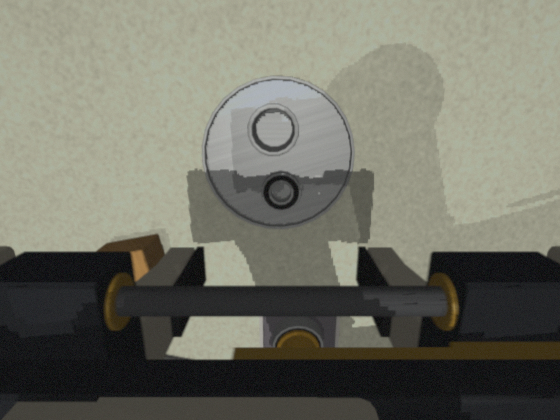

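```bash
python3 meas.py w24 281,191,.017,22 274,130,.049,35
```

```text
281,191,.017,22 n 961 z 0.0165 hull c 0.646 -0.0804 eqdiam 0.0392 minenc 0.6461 -0.0803 0.0404
274,130,.049,35 n 735 z 0.049 hull c 0.6464 -0.1426 eqdiam 0.0429 minenc 0.6463 -0.1425 0.044
```

Call:
apply_moves(
  targets=[
    [[0.7, 0.9, 0], [0, 0, 0], 87],
    [[0.7, 0.9, 0], [0, 0, 0], 87],
    [[0.7, 0.9, 0], [0, 0, 0], 87],
    [[0.7, 0.9, 0], [0, 0, 0], 87],
    [[0, 0, 0], [0, 0, 0], 87],
  ],
)

```text
time_s: 36.35
tcp_pos: [0.4822, -0.1784, 0.1577]
eef_rot: [179.4, 0.0, -95.8]
contact_force: [1.0, 0.8, 0.3]
gripper_width: 0.0871
```

```bash
python3 snap.py t25 top; python3 snap.py s25 scene
python3 - <<'E'
import pickle,cv2,numpy as np; from h import *
t,_=pickle.load(open("t25.pkl","rb"));s,_=pickle.load(open("s25.pkl","rb"))
cv2.imwrite("pics/f.png",np.hstack([cv2.resize(t["img"][100:250,215:395],(400,333)),cv2.resize(s["img"][150:300,180:360],(400,333))]))
a=pickle.load(open("top0.pkl","rb"));d=cv2.absdiff(cv2.GaussianBlur(a["img"],(5,5),0),cv2.GaussianBlur(t["img"],(5,5),0)).max(-1)
for n,(u,v,w) in dict(spanner=(167,182,35),bottle=(485,205,28),carton=(309,142,24)).items(): print(n,d[v-w:v+w,u-w:u+w].max(),(d[v-w:v+w,u-w:u+w]>30).sum())
E
```

```text
36.35 [ 0.4822 -0.1784  0.1577] [ 1.7942e+02  2.0000e-02 -9.5770e+01] 0.0871 [1.  0.8 0.3]
36.4 [ 0.4843 -0.1779  0.1579] [179.49   0.   -95.75] 0.0869 [ 0.4 -0.4  0.4]
spanner 32 490
bottle 32 85
carton 32 169
```

View pics/f.png

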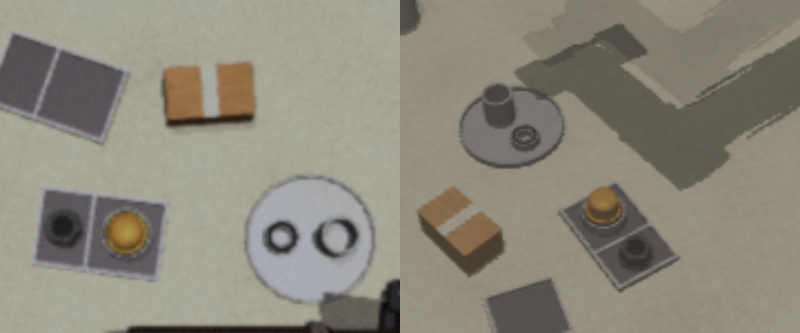

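View pics/t25.png

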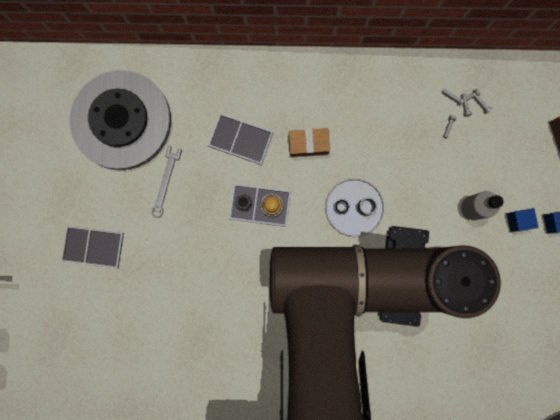

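Both kits are in place. The spanner, bottle and carton are at the same pixels as at the start, with only a uniform brightness change. I'll let the arm settle and hand in.

Call:
apply_moves(
  targets=[
    [[0, 0, 0], [0, 0, 0], 87],
    [[0, 0, 0], [0, 0, 0], 87],
  ],
)

```text
time_s: 36.65
tcp_pos: [0.4872, -0.1769, 0.1575]
eef_rot: [179.5, -0.0, -95.7]
contact_force: [-0.1, -0.2, -0.2]
gripper_width: 0.0871
```

```bash
python3 -c "
from plant import r
print(r.get_state()['contact_force'],r.close_job())"
```

```text
the job is handed in; nothing more can be done
[-0.06289272 -0.20616356 -0.15860908] None
```

Both kits are made up and the job was handed in at about 36.7 s. I placed the parts in the order asked: large bearing, cap, nut, piston, small bearing. The gripper is open and clear of everything.

Last checks, from the wrist camera after each release and a final top and scene view:

| Part | Position found (m) | Result |
|---|---|---|
| Large bearing | (0.6446, 0.0982) | about 2 mm from the middle of the wide bay, flat |
| Dust cap | (0.6445, 0.0981), top at 0.051 | concentric with the bearing within about 1 mm, dome up |
| Flange nut | (0.6508, 0.1710) | under 1 mm from the middle of the narrow bay, flat |
| Piston | (0.6463, −0.1425), top at 0.049 | upright on the dish floor |
| Small bearing | (0.6460, −0.0804), top at 0.0165 | flat on the dish floor, about 20 mm clear of the piston |

**Disagreement:** the fingertips were about 8 mm behind the reported TCP, not 17 mm ahead as `r.nose_length` says. Because of this, my first close on the large bearing missed above it without touching anything. I used the camera-measured value for every grasp after that.

**Force:** seating the piston briefly read about 23 N at the wrist, under the 40 N and 120 N limits.

**Bystanders:** the spanner, bottle and carton look unmoved by eye. My pixel-difference check was inconclusive because the picture brightness had changed, and I did not measure their positions again.

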